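# Pop a cast wax block out of its mould

## Robot

A 6-joint arm with a two-finger parallel gripper is mounted at the origin on the work surface. World frame = base frame: x ahead of the robot, y to its left, z up, the work surface at z = 0. Lengths are in m, angles in degrees, forces in N, time in s.
With the tool pointing down it reaches from about 0.35 to 0.975 m from the base axis. Payload 4.9 kg.
Tool frame: the origin (TCP) lies at the very end of the fingers, on their centre line; the grasp point (between the pads) lies 19 mm behind it (r.tcp_to_grasp is the x of the grasp point in the tool frame, in m); x points along the fingers, z is the direction in which the jaws open and shut, and the axes are right-handed (so a half turn about x gives the same grasp; the last joint's range is limited). The gripper opens to 85 mm and grips with 20 to 120 N. Pads are 22 mm wide; open, the fingers measure 114 mm over their backs; the gripper's body (76 mm by 85 mm) begins 54 mm behind the grasp point. The pads swing forward as they close: fully open they stand 13 mm farther back than shut.
Start: joints at [69.557, 3.019, 92.412, -0, 84.569, -6.818], TCP at [0.147, 0.607, 0.231] pointing down, gripper open.
Joint ranges: [-172.51, 172.51], [-57.92, 126.97], [3.15, 148.05], [-58.71, 238.71], [5.1, 150.11], [-179.66, 179.66]. Speed limits (degrees/s): [147.25, 147.25, 180, 180, 180, 180].

## Interface

Orientations are given as a 3x3 rotation matrix whose columns are the frame's x, y, z axes.
In Python, from plant import r, imaging gives the robot as it stands.
- The arm moves only by the tool play_rows, never from a script. Its argument "motion" is a list of rows, each an object with "claw": the closure, from 0 (fully open) to 1 (shut); "slide": the shift along the tool's x, y, z in m, a list of three; "twist": the turn about the tool's x in degrees. A call has 1 to 10 rows; each row shifts and turns the pose as measured when the row begins, along the tool's axes as they then stand; what a row does not reach is not made up. A row lasts 1/10 s, in which the tool goes at most 50 mm and 8.59 degrees, less where a joint would pass 70% of its speed; a pose out of reach is approached as far as the arm can. A call with a gripper value outside its range is refused whole. The fingers move at their own pace and stop on an object; "squeeze" is the grip in N (left out, the last holds). Time passes only in rows, so rows that do not move let the fingers close. It gives the time, the measured TCP pose, the force and the opening at its end, in the units of the state.
- r.state(): the state, without advancing time (a new reading comes with each control period).
- imaging.read_camera(name): name is "side" or "top" or "wrist"; returns (picture, depth): 480x640x3 uint8, red, green, blue; 480x640 float32, m along the optical axis (not along the pixel's ray), 0 where there is no reading.
- imaging.calibration(name): a dict with "camera_matrix" (3x3 intrinsics, pixels), "R" (3x3) and "t" (3): a world point X has camera coordinates R X + t. Camera axes: x right, y down, z forward; pixel columns grow to the right and rows downward; lengths in m; the calibration is good to about 2 mm. A picture is of the moment at which its call begins: read the wrist's pose just before it. calibration takes no time and is no camera call; for the wrist camera it gives the pose at the moment of the call.
- r.hand_in(): hands the job in, once; it reports no verdict.
The state is a dict: "time_s": time; "joints": joint angles; "joint_vel": joint speeds; "effort": joint torques, N m; "position": TCP position; "orientation": TCP orientation; "wrist_force": force on the tool from outside, world axes, zero at the start; "wrist_torque": the same for the moment, N m; "width": finger opening in m.
Only numpy, scipy, OpenCV 4.12 (cv2) and the standard library are available. Lean on these libraries where they do the work, as an engineer would, in place of code of your own. Each camera call takes 0.05 s, during which the arm holds its last target.

## Task

Take the wooden-handled pin from its stand and push it down the access holes in the top of the aluminium mould, without ever forcing it, until you find the one with the springy ejector catch under it (the other two are blanked off solid) and the wax block pops up. Put the pin back upright and fully home in its stand, then lift the wax block out of the mould and set it down, not dropped, flat on the floor of the wooden tray, the same way up. Do not disturb the other wax block, the white bowl or the wax knife.

Things in the scene. Friction and masses are not known exactly. Their poses are not given: they have to be found in the camera images.
- mould: Fixed aluminium casting mould, a plain block 130 (x) x 170 (y) x 80 mm high; origin at the centre of its underside, z up. Its top has a rectangular cavity 51 (x) x 103 (y) mm centred at x = +18 mm, y = 0, holding the wax block, and a row of three round 18 mm access holes at x = -45 mm. A sprung ejector plate under the block is held down by a hidden catch under one of these holes.
- hole_left (a point): Centre of the mouth of the left access hole (18 mm wide), level with the mould's top, 80 mm above the table; at mould y = +52 mm. In each of the three holes a flat dark steel disc lies 22 mm below the top; all look alike. Two are solid blanks that do not give (pressing on one with over 45 N counts as forcing); the third, under any one of the holes, is the catch.
- hole_mid (a point): Centre of the mouth of the middle access hole, like the left one; at mould y = 0. The catch, in whichever hole it is, starts to give at about 5 N, trips after about 10 mm of travel at under 9 N and stops hard at 16 mm: press it 12 to 15 mm down. The block then rises 22 mm within half a second and stays up after the pin is withdrawn.
- hole_right (a point): Centre of the mouth of the right access hole, like the left one; at mould y = -52 mm.
- block: Amber wax block to be taken out, 48 (x) x 100 (y) x 40 mm high, about 0.13 to 0.25 kg, thin cross lines on top; origin at the centre of its underside, z up. Starts in the cavity, axes along the mould's, its top 3 mm below the mould's top (underside 37 mm above the table), 1.5 mm of play all round. Popped up, its top is 19 mm above the mould's top and its underside 59 mm above the table.
- pin: Release pin, 135 mm long, 0.09 kg: a steel shaft 10 mm thick and 75 mm long below a square wooden handle 28 x 28 x 60 mm. Origin at the centre of the tip (lower end of the shaft), z along the pin towards the handle, x and y square to the handle's sides. Starts upright in the stand, the handle's shoulder resting on the stand's top, so that its tip is 10 mm above the table.
- stand: Fixed dark wooden block 90 x 90 x 85 mm high with one 18 mm hole straight through from top to bottom in its centre, for the pin; origin at the centre of its underside, z up. It may be to the robot's left or right.
- tray: Fixed open plywood tray 240 (x) x 180 (y) x 35 mm high, walls and floor 5 mm thick; origin at the centre of its underside, z up. To the robot's left or right. The other wax block lies at its +x end, so the free half is at -x: a block laid along the tray's y about x = -45 mm has room for the fingers on both sides.
- old_block: The other wax block, like the first (48 x 100 x 40 mm), lying in the tray near x = +70 mm along the tray's y; origin at the centre of its underside. Leave it alone.
- pot: Small white bowl, 80 mm across and 55 mm high, on the table beyond the mould; origin at the centre of its underside. Leave it alone.
- knife: Wax knife 136 mm long lying on the table beyond the mould: square wooden handle, flat brass blade; origin near its middle. Leave it alone.
Things that resemble listed ones, but are neither listed nor needed, are in the scene too. What is shaped like the block but blue or green is not meant.

How it is judged:
By the outcome, as a careful person would: the job done as asked, in the order asked, and still so for the second after the job is handed in, with the robot touching nothing.
It also fails if it takes over 67 s, if anything falls off the work surface, if the arm or the gripper's body presses on something with over 40 N, if the wrist force passes 120 N, or if a joint passes its speed limit or range.

## Working session

There is one attempt and no reset: what is moved stays moved. The work goes in short steps, Python scripts to look and compute and a tool call to move; the robot and the scene stay as the last step left them, time stands still between calls to the robot, and variables do not carry over. Pictures are saved under pics/ and viewed, and the job is handed in when it is done.

Besides the shell and the picture viewer there is one more tool, called after "Call:" as a command line: name --argument value ..., lists and objects as JSON in quotes. play_rows: Moves the arm, as the interface text tells. Its arguments: {"type":"object","properties":{"motion":{"type":"array","items":{"type":"object","properties":{"claw":{"type":"number"},"slide":{"type":"array","items":{"type":"number"}},"twist":{"type":"number"}}}},"squeeze":{"type":"number"}},"required":["motion"]}

```bash
ls; mkdir -p pics; python3 - <<'E'
from plant import r, imaging
import cv2, numpy as np
print(r.state(), r.tcp_to_grasp)
for n in ("side","top"):
    p,d=imaging.read_camera(n); cv2.imwrite(f"pics/{n}0.png",p[:,:,::-1]); np.savez(f"{n}0.npz",p=p,d=d)
    print(n,imaging.calibration(n))
E
```

```text
pics
{'time_s': 0.0, 'joints': array([ 6.95568247e+01,  3.05897675e+00,  9.24933109e+01,  1.00376214e-03,
        8.45684800e+01, -6.81993493e+00]), 'joint_vel': array([ 0.03637755,  0.08270138,  0.04865541,  0.04932307,  0.08453389,
       -0.01324345]), 'effort': array([ 1.42655179e-03, -3.93664885e+01, -3.70186830e+01,  2.26384765e-05,
        7.02455000e-03, -8.39471255e-06]), 'position': array([0.1470017 , 0.60681786, 0.23003173]), 'orientation': array([[-7.52547572e-04, -9.71865046e-01,  2.35537185e-01],
       [-1.96894923e-03,  2.35538235e-01,  9.71863089e-01],
       [-9.99997778e-01,  2.67612448e-04, -2.09080667e-03]]), 'wrist_force': array([ 0.20683313,  0.11769273, -0.56981336]), 'wrist_torque': array([ 0.02255135, -0.01426921,  0.01423029]), 'width': 0.08503517202999661} -0.0187
side {'camera_matrix': array([[576.21634195,   0.        , 309.61700802],
       [  0.        , 576.21634195, 231.63578631],
       [  0.        ,   0.        ,   1.        ]]), 'R': array([[ 0.99638509, -0.08440558,  0.00961542],
       [-0.05894776, -0.76845042, -0.63718844],
       [ 0.06117123,  0.63431825, -0.77064806]]), 't': array([-0.56314682,  0.09970616,  1.25779245])}
top {'camera_matrix': array([[471.60104587,   0.        , 326.95407612],
       [  0.        , 471.60104587, 240.7858663 ],
       [  0.        ,   0.        ,   1.        ]]), 'R': array([[ 0.00737863, -0.99971568, -0.02267431],
       [-0.98613583, -0.00351559, -0.16590288],
       [ 0.165776  ,  0.02358408, -0.98588139]]), 't': array([0.0154264 , 0.56353379, 0.90087672])}
```

View pics/top0.png

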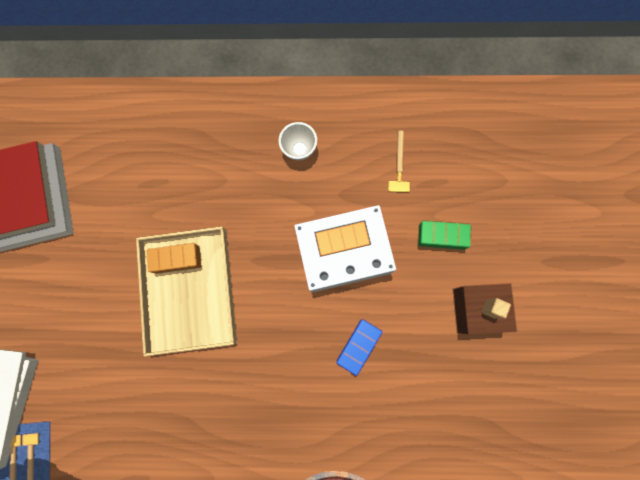

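View pics/side0.png

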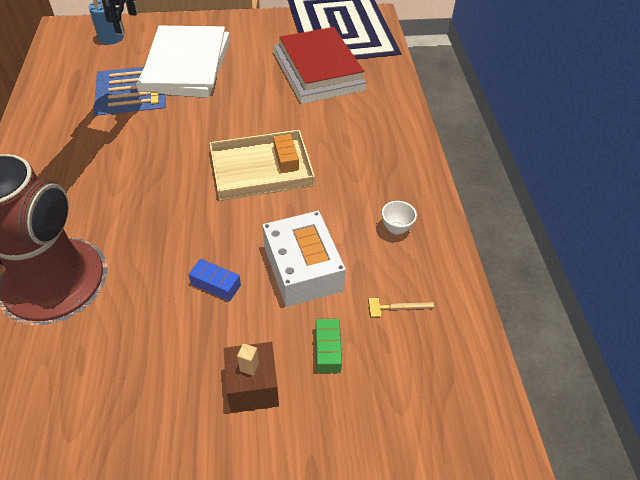

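Candidates in the top view are as follows.
- **Wax block:** the amber one in the mould at (343,239). The look-alikes are the old block in the tray (172,257), blue (360,347) and green (445,235).
- **Pin:** the square handle on the dark stand at (500,308). The look-alikes are the tools on the blue mat (20,450) and the knife (400,155).

I choose the handle on the stand and the amber block in the mould.

```bash
cat > h.py <<'E'
import numpy as np, cv2
from plant import r, imaging
def world(d,c):
    K,R,t=c["camera_matrix"],c["R"],c["t"]
    v,u=np.mgrid[:d.shape[0],:d.shape[1]]
    P=np.stack([(u-K[0,2])/K[0,0]*d,(v-K[1,2])/K[1,1]*d,d],-1)
    return (P-t)@R
def ray(uv,z,c):
    K,R,t=c["camera_matrix"],c["R"],c["t"]
    uv=np.atleast_2d(uv).astype(float)
    q=np.c_[(uv[:,0]-K[0,2])/K[0,0],(uv[:,1]-K[1,2])/K[1,1],np.ones(len(uv))]@R
    o=-R.T@t
    return o+q*((z-o[2])/q[:,2])[:,None]
E
python3 - <<'E'
from h import *
for n in ("top","side"):
    f=np.load(n+"0.npz");p,d=f["p"],f["d"];c=imaging.calibration(n)
    W=world(d,c)
    big=cv2.resize(p[200:360,280:540] if n=="top" else p[190:430,180:440],None,fx=3 if n=="top" else 2.4,fy=3 if n=="top" else 2.4,interpolation=cv2.INTER_CUBIC)
    cv2.imwrite(f"pics/{n}c.png",big[:,:,::-1])
    hsv=cv2.cvtColor(p,cv2.COLOR_RGB2HSV).astype(int)
    def rect(m,z,name):
        m=m.astype(np.uint8); nn,l,s,cc=cv2.connectedComponentsWithStats(m)
        for i in range(1,nn):
            if s[i,4]<60: continue
            vu=np.argwhere(l==i)[:,::-1]
            cnt=cv2.findContours((l==i).astype(np.uint8),cv2.RETR_EXTERNAL,cv2.CHAIN_APPROX_NONE)[0][0][:,0]
            X=ray(cnt,z,c)[:,:2].astype(np.float32)
            q=cv2.minAreaRect(X*1000); print(n,name,s[i,4],cc[i].round(1),"ctr",np.round(q[0],1),"size",np.round(q[1],1),"ang",round(q[2],1),"depth z med",np.median(W[l==i][:,2]).round(4))
    Z=W[:,:,2]; X=W[:,:,0];Y=W[:,:,1]
    ok=(d>0)&(X>.3)&(X<.95)&(abs(Y)<.45)
    mould=ok&(hsv[:,:,1]<50)&(hsv[:,:,2]>120)&(abs(Z-.08)<.008)
    rect(mould,.08,"mould")
    rect(ok&(abs(Z-.145)<.008),.145,"handle")
    rect(ok&(abs(Z-.085)<.006)&(Y<-.1),.085,"stand")
    am=ok&(hsv[:,:,0]>8)&(hsv[:,:,0]<22)&(hsv[:,:,1]>190)&(hsv[:,:,2]>140)
    rect(am&(abs(Z-.077)<.008),.077,"block")
    rect(am&(abs(Z-.045)<.008),.045,"old")
    rect(ok&(abs(Z-.035)<.005)&(Y>.1),.035,"trayrim")
    rect(ok&(Z>.045)&(X>.7),.055,"pot")
    print(n, "table z", np.median(Z[ok]))
E
```

```text
top mould 4304 [344.4 249. ] ctr [546.6 -15.2] size [130.4 169.7] ang 13.6 depth z med 0.079
top handle 268 [499.6 307.5] ctr [ 430.2 -286. ] size [28.6 28.2] ang 68.2 depth z med 0.1435
top stand 1952 [487.3 308.4] ctr [ 430.8 -285.7] size [89.9 91.5] ang 3.5 depth z med 0.084
top trayrim 1094 [182.5 291.2] ctr [465.2 307.7] size [239.4 180.4] ang 7.8 depth z med 0.0338
top pot 317 [296.6 137.5] ctr [773.9  81.1] size [77.  78.5] ang 90.0 depth z med 0.0529
top table z -0.00046829618656929505
side mould 3041 [300.9 249.3] ctr [547.4 -21.2] size [130.9 176.7] ang 13.7 depth z med 0.0792
side handle 253 [246.7 352.2] ctr [ 431.1 -292.3] size [29.1 28.8] ang 65.4 depth z med 0.1436
side stand 1860 [249.8 370.3] ctr [ 431.2 -290.6] size [89.9 93.3] ang 3.5 depth z med 0.0841
side trayrim 149 [275.3 134.6] ctr [501.4 394. ] size [ 46.5 162.2] ang 81.1 depth z med 0.0333
side trayrim 445 [255.7 170.2] ctr [466.  302.5] size [239.5 185.7] ang 8.1 depth z med 0.0331
side trayrim 60 [287.7 162.3] ctr [534.  287.3] size [24.9 51.5] ang 81.4 depth z med 0.0359
side trayrim 77 [396.8 209.5] ctr [777.2 106.9] size [18.8 50. ] ang 85.6 depth z med 0.0352
side pot 302 [398.8 212.9] ctr [774.9  76.2] size [81.7 78.4] ang 85.6 depth z med 0.0521
side table z 1.9442112718687717e-05
```

View pics/topc.png

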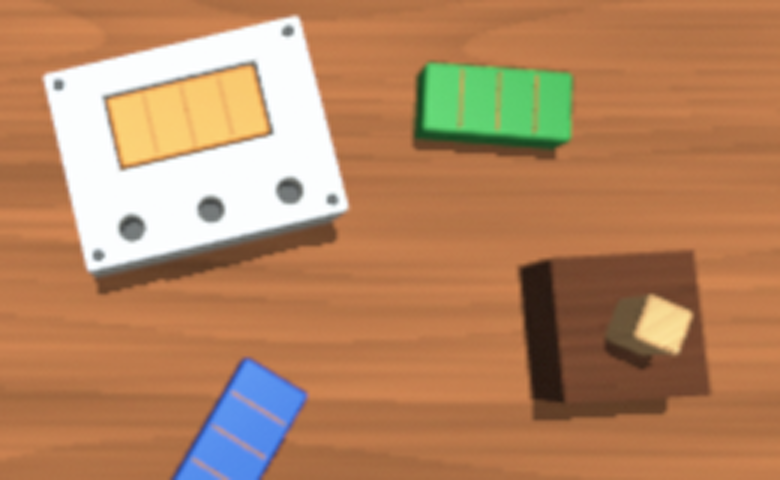

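View pics/sidec.png

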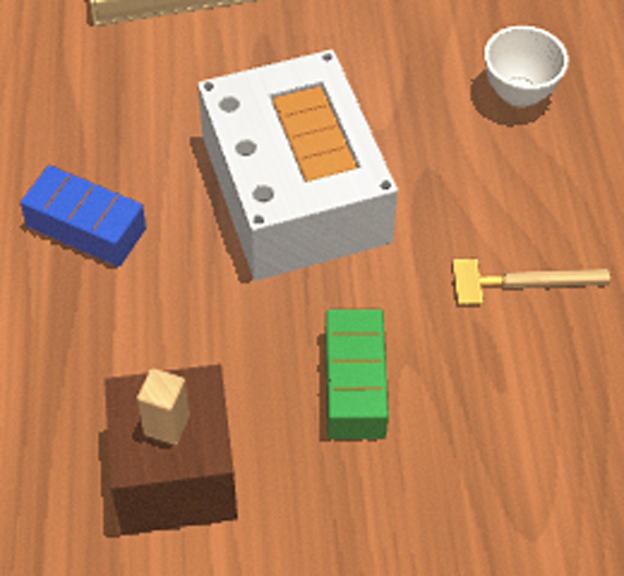

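```bash
cat > go.py <<'E'
import sys
from h import *
# go.py x y z [jawdeg]
s=r.state(); R=s["orientation"]; p=s["position"]
t=np.array([float(v) for v in sys.argv[1:4]])
d=R.T@(t-p); ja=np.degrees(np.arctan2(R[1,2],R[0,2]))
print("t",round(s["time_s"],2),"pos",p.round(4),"jaw",ja.round(2),"w",round(s["width"],4),"F",s["wrist_force"].round(1),"j",s["joints"].round(0), "tilt",R[:2,0].round(4))
n=np.linalg.norm(d); print("slide",d.round(4),"n50",(n/.05).round(2))
if len(sys.argv)>4:
    tw=(-(float(sys.argv[4])-ja)+90)%180-90; print("twist",tw.round(2))
E
python3 go.py .5 .1 .25; python3 go.py .43 -.286 .25 67
```

```text
t 0.1 pos [0.147  0.6069 0.2302] jaw 76.37 w 0.0857 F [-0.2 -0.2 -0. ] j [70.  3. 92.  0. 85. -7.] tilt [-0.0007 -0.0017]
slide [-0.0192 -0.4625 -0.4095] n50 12.36
t 0.1 pos [0.147  0.6069 0.2302] jaw 76.37 w 0.0857 F [-0.2 -0.2 -0. ] j [70.  3. 92.  0. 85. -7.] tilt [-0.0007 -0.0017]
slide [-0.0185 -0.4854 -0.8011] n50 18.74
twist 9.37
```

Call:
play_rows --motion '[{"claw":0,"slide":[-0.002,-0.036,-0.032]},{"claw":0,"slide":[-0.002,-0.036,-0.032]},{"claw":0,"slide":[-0.002,-0.036,-0.032]},{"claw":0,"slide":[-0.002,-0.036,-0.032]},{"claw":0,"slide":[-0.002,-0.036,-0.032]},{"claw":0,"slide":[-0.002,-0.036,-0.032]},{"claw":0,"slide":[-0.002,-0.036,-0.032]},{"claw":0,"slide":[-0.002,-0.036,-0.032]},{"claw":0,"slide":[-0.002,-0.036,-0.032]},{"claw":0,"slide":[-0.002,-0.036,-0.032]}]'

```text
invalid input at $.motion[0]: expected keys claw, slide, twist
```

```bash
python3 go.py .546 .03 .3 13.6;python3 go.py .43 -.286 .25 67
```

```text
t 0.1 pos [0.147  0.6069 0.2302] jaw 76.37 w 0.0857 F [-0.2 -0.2 -0. ] j [70.  3. 92.  0. 85. -7.] tilt [-0.0007 -0.0017]
slide [-0.0691 -0.5236 -0.4668] n50 14.1
twist 62.77
t 0.1 pos [0.147  0.6069 0.2302] jaw 76.37 w 0.0857 F [-0.2 -0.2 -0. ] j [70.  3. 92.  0. 85. -7.] tilt [-0.0007 -0.0017]
slide [-0.0185 -0.4854 -0.8011] n50 18.74
twist 9.37
```

Call:
play_rows --motion '[{"claw":0,"slide":[-0.002,-0.036,-0.032],"twist":0},{"claw":0,"slide":[-0.002,-0.036,-0.032],"twist":0},{"claw":0,"slide":[-0.002,-0.036,-0.032],"twist":0},{"claw":0,"slide":[-0.002,-0.036,-0.032],"twist":0},{"claw":0,"slide":[-0.002,-0.036,-0.032],"twist":0},{"claw":0,"slide":[-0.002,-0.036,-0.032],"twist":0},{"claw":0,"slide":[-0.002,-0.036,-0.032],"twist":0},{"claw":0,"slide":[-0.002,-0.036,-0.032],"twist":0},{"claw":0,"slide":[-0.002,-0.036,-0.032],"twist":0},{"claw":0,"slide":[-0.002,-0.036,-0.032],"twist":0}]'

```text
time_s: 1.1
position: [0.4264, 0.1998, 0.2453]
orientation: [[-0.005, -0.975, 0.223], [-0.007, 0.223, 0.975], [-1.0, 0.003, -0.008]]
wrist_force: [0.7, 1.1, 0.3]
width: 0.0856
```

```bash
python3 go.py .5 0 .28;python3 go.py .43 -.286 .25 67
```

```text
t 1.1 pos [0.4264 0.1998 0.2453] jaw 77.1 w 0.0856 F [0.7 1.1 0.3] j [ 16. -19. 111.  -0.  88. -61.] tilt [-0.0048 -0.0073]
slide [-0.0336 -0.1162 -0.1786] n50 4.31
t 1.1 pos [0.4264 0.1998 0.2453] jaw 77.1 w 0.0856 F [0.7 1.1 0.3] j [ 16. -19. 111.  -0.  88. -61.] tilt [-0.0048 -0.0073]
slide [-0.0012 -0.1119 -0.4727] n50 9.72
twist 10.1
```

Call:
play_rows --motion '[{"claw":0,"slide":[-0.01,-0.015,-0.044],"twist":2},{"claw":0,"slide":[-0.01,-0.015,-0.044],"twist":2},{"claw":0,"slide":[-0.005,-0.015,-0.044],"twist":2},{"claw":0,"slide":[0,-0.015,-0.044],"twist":2},{"claw":0,"slide":[0,-0.01,-0.044],"twist":2},{"claw":0,"slide":[0,0,0],"twist":0},{"claw":0,"slide":[0,0,0],"twist":0}]'

```text
time_s: 1.8
position: [0.4283, -0.0451, 0.2704]
orientation: [[-0.008, -0.914, 0.405], [-0.009, 0.406, 0.914], [-1.0, 0.003, -0.011]]
wrist_force: [-0.8, 0.5, 0.4]
width: 0.0856
```

```bash
cat > shot.py <<'E'
import sys
from h import *
n,name=sys.argv[1:3]
c=imaging.calibration(n); p,d=imaging.read_camera(n)
cv2.imwrite(f"pics/{name}.png",p[:,:,::-1]); np.savez(name+".npz",p=p,d=d,K=c["camera_matrix"],R=c["R"],t=c["t"])
E
python3 go.py .43 -.286 .25 67;python3 shot.py wrist w1
```

```text
t 1.8 pos [ 0.4283 -0.0451  0.2704] jaw 66.08 w 0.0856 F [-0.8  0.5  0.4] j [-16. -26. 114.  -1.  93. -82.] tilt [-0.0077 -0.0091]
slide [ 0.0226 -0.0993 -0.2193] n50 4.84
twist -0.92
```

View pics/w1.png

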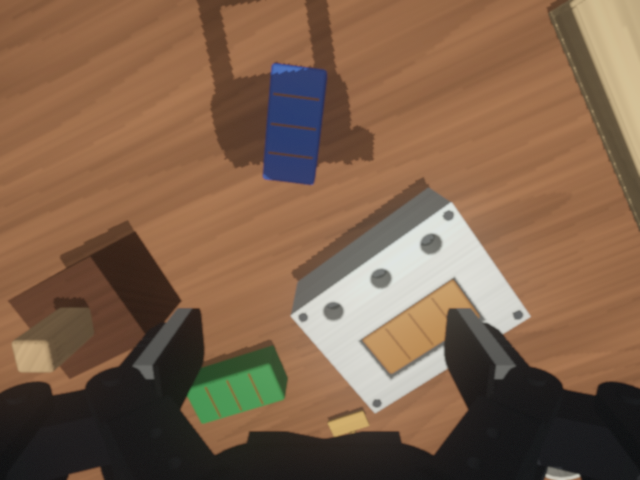

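```bash
python3 - <<'E'
from h import *
th=np.radians(13.6);Rm=np.array([[np.cos(th),-np.sin(th)],[np.sin(th),np.cos(th)]])
for n in ("top0","side0","w1"):
    f=np.load(n+".npz");p=f["p"]
    c=dict(camera_matrix=f["K"],R=f["R"],t=f["t"]) if n=="w1" else imaging.calibration(n[:-1])
    g=cv2.cvtColor(p,cv2.COLOR_RGB2GRAY)
    K=c["camera_matrix"]
    out=[]
    for ml in ([-45,52],[-45,0],[-45,-52]):
        X=np.r_[np.array([.5466,-.0155])+Rm@np.array(ml)/1000,.08]
        q=c["R"]@X+c["t"]; uv=(K@q/q[2])[:2]
        u,v=np.round(uv).astype(int); b=14
        sub=g[v-b:v+b+1,u-b:u+b+1]; m=(sub<150).astype(np.uint8)
        nn,l,s,cc=cv2.connectedComponentsWithStats(m)
        ds=np.hypot(*(cc[1:]-b).T); ds[s[1:,4]<25]=99; i=1+np.argmin(ds)
        cp=cc[i]+[u-b,v-b]; w=ray(cp,.08,c)[0]; out.append(w[:2])
        print(n,"pred",uv.round(1),"meas",cp.round(1),"area",s[i,4],w.round(4))
    dd=out[0]-out[2]; print("len",np.linalg.norm(dd).round(4),"yaw",np.degrees(np.arctan2(-dd[0],dd[1])).round(2))
f=np.load("w1.npz");p,d=f["p"],f["d"];c=dict(camera_matrix=f["K"],R=f["R"],t=f["t"])
W=world(d,c);Z=W[...,2];hsv=cv2.cvtColor(p,cv2.COLOR_RGB2HSV)
for nm,m,z in (("mould",(hsv[...,1]<60)&(hsv[...,2]>130)&(abs(Z-.08)<.008),.08),("stand",(W[...,1]<-.2)&(abs(Z-.085)<.006),.085),("handle",(W[...,1]<-.2)&(abs(Z-.145)<.006),.145)):
    cs=max(cv2.findContours(m.astype(np.uint8),0,1)[0],key=cv2.contourArea)[:,0]
    print(nm,cv2.minAreaRect((ray(cs,z,c)[:,:2]*1000).astype(np.float32)))
E
```

```text
top0 pred [323.2 275.4] meas [323.5 275.5] area 52 [0.4904 0.0239 0.08  ]
top0 pred [349.6 269.2] meas [349.8 269.2] area 52 [ 0.5028 -0.0266  0.08  ]
top0 pred [375.9 263. ] meas [376.2 263.2] area 51 [ 0.5147 -0.0771  0.08  ]
len 0.1039 yaw 13.51
side0 pred [274.5 232.1] meas [275.1 233.1] area 31 [0.4917 0.0215 0.08  ]
side0 pred [281.5 250.3] meas [281.9 251.4] area 36 [ 0.5037 -0.0292  0.08  ]
side0 pred [288.8 269.4] meas [289.3 270.4] area 40 [ 0.5161 -0.0792  0.08  ]
len 0.1036 yaw 13.62
w1 pred [431.5 243.5] meas [430.6 243.4] area 312 [0.4903 0.0238 0.08  ]
w1 pred [381.3 278. ] meas [380.6 278. ] area 288 [ 0.5026 -0.0267  0.08  ]
w1 pred [333.7 310.8] meas [333.  310.8] area 264 [ 0.5149 -0.0772  0.08  ]
len 0.104 yaw 13.69
mould ((545.9334106445312, -16.38262939453125), (131.7469482421875, 170.37828063964844), 13.735480308532715)
stand ((430.4196472167969, -285.70245361328125), (90.2590103149414, 95.91655731201172), 3.566588878631592)
handle ((428.859375, -285.09954833984375), (31.686208724975586, 30.706396102905273), 66.64030456542969)
```

Call:
play_rows --motion '[{"claw":0,"slide":[0,-0.017,-0.037],"twist":-0.2},{"claw":0,"slide":[0,-0.017,-0.037],"twist":-0.2},{"claw":0,"slide":[0,-0.017,-0.037],"twist":-0.2},{"claw":0,"slide":[0.005,-0.017,-0.037],"twist":-0.2},{"claw":0,"slide":[0.005,-0.016,-0.037],"twist":-0.2},{"claw":0,"slide":[0.01,-0.015,-0.034],"twist":0},{"claw":0,"slide":[0,0,0],"twist":0},{"claw":0,"slide":[0,0,0],"twist":0}]'

```text
time_s: 2.65
position: [0.4415, -0.2797, 0.2495]
orientation: [[-0.007, -0.933, 0.36], [-0.005, 0.36, 0.933], [-1.0, 0.005, -0.007]]
wrist_force: [1.1, 0.3, 0.4]
width: 0.0854
```

```bash
python3 go.py .4303 -.286 .098 67;python3 shot.py wrist w2
```

```text
t 2.65 pos [ 0.4415 -0.2797  0.2495] jaw 68.92 w 0.0854 F [1.1 0.3 0.4] j [ -40.  -12.  105.   -0.   87. -109.] tilt [-0.007  -0.0048]
slide [ 0.1516  0.0074 -0.0088] n50 3.04
twist 1.92
```

View pics/w2.png

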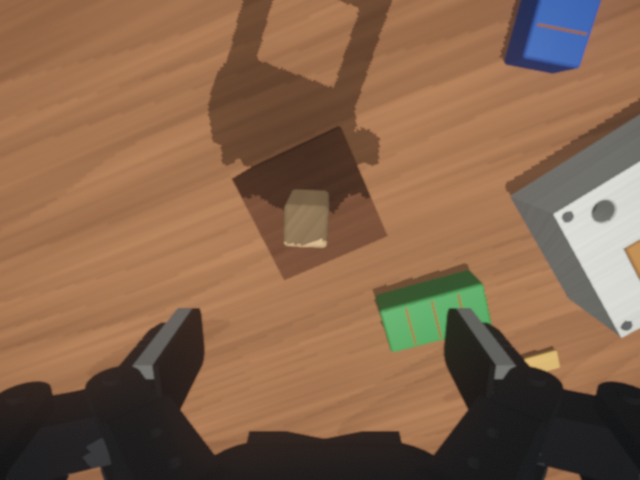

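Call:
play_rows --motion '[{"claw":0,"slide":[0.01,0.0074,-0.0088],"twist":1.9},{"claw":0,"slide":[0.02,0,0],"twist":0},{"claw":0,"slide":[0.02,0,0],"twist":0},{"claw":0,"slide":[0,0,0],"twist":0}]'

```text
time_s: 3.1
position: [0.4311, -0.2808, 0.198]
orientation: [[-0.006, -0.922, 0.387], [-0.006, 0.387, 0.922], [-1.0, 0.003, -0.008]]
wrist_force: [-0.1, 0.5, -0.6]
width: 0.0853
```

```bash
python3 go.py .4303 -.286 .098 67; python3 shot.py wrist w3; python3 - <<'E'
from h import *
f=np.load("w3.npz");p,d=f["p"],f["d"];c=dict(camera_matrix=f["K"],R=f["R"],t=f["t"])
W=world(d,c);Z=W[...,2]
for nm,m,z in (("stand",(W[...,1]<-.2)&(W[...,0]<.5)&(abs(Z-.085)<.006),.085),("handle",(W[...,1]<-.2)&(W[...,0]<.5)&(abs(Z-.145)<.004),.145)):
    m[300:]=0
    cs=max(cv2.findContours(m.astype(np.uint8),0,1)[0],key=cv2.contourArea)[:,0]
    print(nm,cv2.minAreaRect((ray(cs,z,c)[:,:2]*1000).astype(np.float32)),np.median(Z[m]))
E
```

```text
t 3.1 pos [ 0.4311 -0.2808  0.198 ] jaw 67.24 w 0.0853 F [-0.1  0.5 -0.6] j [ -41.  -11.  109.   -1.   82. -108.] tilt [-0.0057 -0.0065]
slide [ 0.1    -0.0015 -0.0043] n50 2.0
twist 0.24
stand ((430.0565185546875, -288.03912353515625), (90.46822357177734, 90.18655395507812), 3.5285427570343018) 0.08551438603607156
handle ((428.1750183105469, -288.2303466796875), (27.718582153320312, 28.15452003479004), 67.4918212890625) 0.14526786310744727
```

Call:
play_rows --motion '[{"claw":0,"slide":[0.02,-0.001,-0.0055],"twist":0},{"claw":0,"slide":[0.025,0,0],"twist":0},{"claw":0,"slide":[0.025,0,0],"twist":0},{"claw":0,"slide":[0.02,0,0],"twist":0},{"claw":0,"slide":[0.009,0,0],"twist":0},{"claw":0,"slide":[0,0,0],"twist":0}]'

```text
time_s: 3.75
position: [0.4346, -0.2889, 0.1072]
orientation: [[0.008, -0.923, 0.385], [-0.019, 0.385, 0.923], [-1.0, -0.014, -0.014]]
wrist_force: [-0.5, 0.4, -0.5]
width: 0.0858
```

```bash
python3 go.py .4300 -.287 .098 67.2; python3 shot.py side s3
```

```text
t 3.75 pos [ 0.4346 -0.2889  0.1072] jaw 67.37 w 0.0858 F [-0.5  0.4 -0.5] j [ -42.   -5.  113.   -1.   71. -109.] tilt [ 0.0077 -0.0186]
slide [0.0092 0.0051 0.0001] n50 0.21
twist 0.17
```

View pics/s3.png

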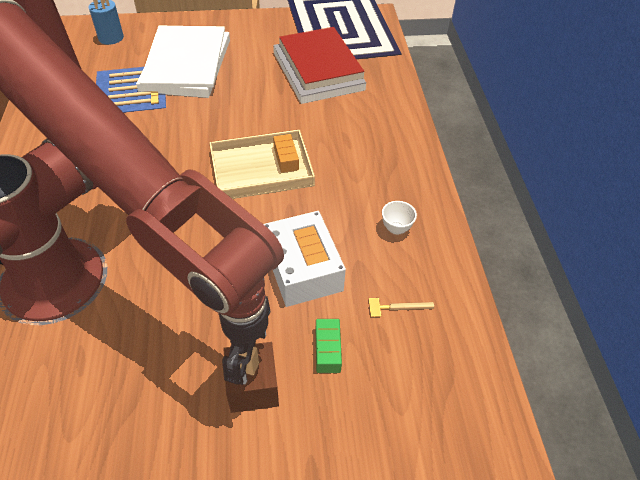

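Call:
play_rows --motion '[{"claw":0,"slide":[0.005,0.005,0],"twist":0},{"claw":0,"slide":[0.003,0,0],"twist":0},{"claw":0,"slide":[0,0,0],"twist":0}]'

```text
time_s: 4.1
position: [0.432, -0.2887, 0.1035]
orientation: [[0.014, -0.923, 0.385], [-0.024, 0.384, 0.923], [-1.0, -0.022, -0.017]]
wrist_force: [0.1, -0.2, -0.3]
width: 0.0854
```

```bash
python3 go.py .4300 -.287 .098 67.2
```

```text
t 4.1 pos [ 0.432  -0.2887  0.1035] jaw 67.38 w 0.0854 F [ 0.1 -0.2 -0.3] j [ -42.   -6.  114.   -1.   71. -109.] tilt [ 0.0136 -0.0238]
slide [0.0054 0.0026 0.001 ] n50 0.12
twist 0.18
```

Call:
play_rows --motion '[{"claw":0,"slide":[0,0,0],"twist":0},{"claw":0,"slide":[0,0,0],"twist":0}]'

```text
time_s: 4.3
position: [0.4324, -0.2892, 0.1045]
orientation: [[0.015, -0.923, 0.385], [-0.025, 0.384, 0.923], [-1.0, -0.023, -0.017]]
wrist_force: [-0.3, -0.1, -0.5]
width: 0.0855
```

```bash
python3 go.py .4300 -.287 .098 67.2; python3 -c "
from h import *
s=r.state();print(s['joints'],s['joint_vel'])"
```

```text
t 4.3 pos [ 0.4324 -0.2892  0.1045] jaw 67.37 w 0.0855 F [-0.3 -0.1 -0.5] j [ -42.   -6.  114.   -1.   71. -109.] tilt [ 0.0149 -0.025 ]
slide [0.0064 0.0032 0.0012] n50 0.15
twist 0.17
[ -41.70413817   -5.88050823  113.75198525   -0.52830858   70.53820672
 -108.92081183] [-0.07420092 -0.21727726 -0.28111786 -0.09447641  0.04243835 -0.01208017]
```

Call:
play_rows --motion '[{"claw":0,"slide":[-0.003,0,0],"twist":0}]'

```text
time_s: 4.4
position: [0.4322, -0.289, 0.1075]
orientation: [[0.015, -0.923, 0.385], [-0.025, 0.384, 0.923], [-1.0, -0.023, -0.017]]
wrist_force: [-0.3, -0.2, 0.0]
width: 0.0851
```

```bash
python3 go.py .4300 -.287 .098 67.2; python3 -c "
from h import *
s=r.state();print(s['joints'],s['joint_vel'])"
```

```text
t 4.4 pos [ 0.4322 -0.289   0.1075] jaw 67.37 w 0.0851 F [-0.3 -0.2  0. ] j [ -42.   -6.  114.   -1.   71. -109.] tilt [ 0.0146 -0.0246]
slide [0.0094 0.003  0.0012] n50 0.2
twist 0.17
[ -41.70232734   -6.10236106  113.65003366   -0.52681279   70.88853581
 -108.92019911] [ 0.05877042 -2.5817345  -1.46528122  0.08854049  3.65683094 -0.08322114]
```

Call:
play_rows --motion '[{"claw":0,"slide":[-0.025,0,0],"twist":0},{"claw":0,"slide":[-0.025,0,0],"twist":0},{"claw":0,"slide":[-0.025,0,0],"twist":0},{"claw":0,"slide":[0,0,0],"twist":0}]'

```text
time_s: 4.8
position: [0.4309, -0.287, 0.1854]
orientation: [[0.014, -0.923, 0.385], [-0.024, 0.384, 0.923], [-1.0, -0.022, -0.017]]
wrist_force: [-0.0, -0.3, 1.0]
width: 0.0851
```

```bash
python3 go.py .4300 -.287 .098 67.2
```

```text
t 4.8 pos [ 0.4309 -0.287   0.1854] jaw 67.37 w 0.0851 F [-0.  -0.3  1. ] j [ -42.  -11.  110.   -1.   79. -109.] tilt [ 0.0139 -0.024 ]
slide [0.0874 0.0028 0.0011] n50 1.75
twist 0.17
```

Call:
play_rows --motion '[{"claw":0,"slide":[0.01,0,0],"twist":0},{"claw":0,"slide":[0.01,0,0],"twist":0},{"claw":0,"slide":[0.01,0,0],"twist":0},{"claw":0,"slide":[0.01,0,0],"twist":0},{"claw":0,"slide":[0.01,0,0],"twist":0}]'

```text
time_s: 5.3
position: [0.4303, -0.2871, 0.1282]
orientation: [[0.011, -0.923, 0.385], [-0.021, 0.385, 0.923], [-1.0, -0.018, -0.015]]
wrist_force: [0.7, 0.1, -0.5]
width: 0.0852
```

```bash
python3 go.py .4300 -.287 .098 67.2
```

```text
t 5.3 pos [ 0.4303 -0.2871  0.1282] jaw 67.36 w 0.0852 F [ 0.7  0.1 -0.5] j [ -42.   -8.  113.   -1.   73. -109.] tilt [ 0.0107 -0.0211]
slide [0.0302 0.0008 0.0005] n50 0.6
twist 0.16
```

Call:
play_rows --motion '[{"claw":0,"slide":[0.01,0.0008,0.0005],"twist":0},{"claw":0,"slide":[0.01,0,0],"twist":0},{"claw":0,"slide":[0.006,0,0],"twist":0},{"claw":0,"slide":[0.003,0,0],"twist":0},{"claw":0,"slide":[0.001,0,0],"twist":0}]'

```text
time_s: 5.8
position: [0.4279, -0.2852, 0.091]
orientation: [[0.005, -0.923, 0.385], [-0.016, 0.385, 0.923], [-1.0, -0.011, -0.013]]
wrist_force: [-0.5, 0.1, 0.2]
width: 0.0852
```

```bash
python3 go.py .4300 -.287 .098 67.2
```

```text
t 5.8 pos [ 0.4279 -0.2852  0.091 ] jaw 67.37 w 0.0852 F [-0.5  0.1  0.2] j [ -42.   -5.  115.   -1.   70. -109.] tilt [ 0.0051 -0.0162]
slide [-0.0069 -0.0027 -0.001 ] n50 0.15
twist 0.17
```

Call:
play_rows --motion '[{"claw":0,"slide":[-0.005,-0.0027,-0.001],"twist":0},{"claw":0,"slide":[0,0,0],"twist":0}]'

```text
time_s: 6.0
position: [0.4306, -0.2876, 0.0972]
orientation: [[0.006, -0.923, 0.385], [-0.017, 0.385, 0.923], [-1.0, -0.012, -0.013]]
wrist_force: [0.8, -0.0, 0.9]
width: 0.0856
```

```bash
python3 go.py .4300 -.287 .098 67.2
```

```text
t 6.0 pos [ 0.4306 -0.2876  0.0972] jaw 67.36 w 0.0856 F [ 0.8 -0.   0.9] j [ -42.   -5.  114.   -1.   70. -109.] tilt [ 0.0061 -0.0172]
slide [-0.0009  0.0008  0.0003] n50 0.02
twist 0.16
```

Call:
play_rows --motion '[{"claw":0.4,"slide":[0,0,0],"twist":0},{"claw":0.7,"slide":[0,0,0],"twist":0},{"claw":1,"slide":[0,0,0],"twist":0},{"claw":1,"slide":[0,0,0],"twist":0},{"claw":1,"slide":[0,0,0],"twist":0},{"claw":1,"slide":[0,0,0],"twist":0}]' --squeeze 50

```text
time_s: 6.6
position: [0.4318, -0.2886, 0.0993]
orientation: [[0.009, -0.923, 0.385], [-0.02, 0.385, 0.923], [-1.0, -0.016, -0.015]]
wrist_force: [-0.5, -0.3, -0.2]
width: 0.0275
```

```bash
python3 go.py .4300 -.287 .098 67.2
```

```text
t 6.6 pos [ 0.4318 -0.2886  0.0993] jaw 67.36 w 0.0275 F [-0.5 -0.3 -0.2] j [ -42.   -5.  114.   -1.   70. -109.] tilt [ 0.0091 -0.0198]
slide [0.0013 0.0023 0.0008] n50 0.05
twist 0.16
```

Call:
play_rows --motion '[{"claw":1,"slide":[-0.01,0,0],"twist":0},{"claw":1,"slide":[-0.015,0,0],"twist":0},{"claw":1,"slide":[-0.02,0,0],"twist":0},{"claw":1,"slide":[-0.02,0,0],"twist":0},{"claw":1,"slide":[-0.02,0,0],"twist":0},{"claw":1,"slide":[-0.015,0,0],"twist":0}]'

```text
time_s: 7.2
position: [0.4296, -0.2852, 0.2043]
orientation: [[0.006, -0.923, 0.385], [-0.017, 0.385, 0.923], [-1.0, -0.012, -0.013]]
wrist_force: [0.5, -0.0, -1.4]
width: 0.0276
```

```bash
python3 go.py .515 -.0775 .205;python3 shot.py side s4; python3 shot.py top t4
```

```text
t 7.2 pos [ 0.4296 -0.2852  0.2043] jaw 67.37 w 0.0276 F [ 0.5 -0.  -1.4] j [ -42.  -12.  109.   -0.   82. -109.] tilt [ 0.0062 -0.0169]
slide [-0.0036  0.001   0.2246] n50 4.49
```

View pics/s4.png

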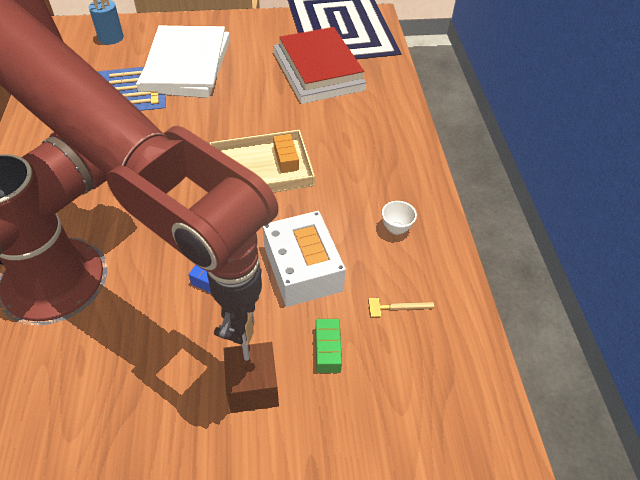

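```bash
python3 go.py .515 -.0775 .205;python3 shot.py wrist w4; python3 - <<'E'
import cv2
a=cv2.imread("pics/s4.png")[290:390,200:300]; b=cv2.imread("pics/w4.png")
cv2.imwrite("pics/s4c.png",cv2.resize(a,None,fx=6,fy=6,interpolation=cv2.INTER_CUBIC))
E
```

```text
t 7.3 pos [ 0.4306 -0.2861  0.2057] jaw 67.37 w 0.0274 F [ 0.5  0.6 -0.5] j [ -42.  -12.  109.   -0.   82. -109.] tilt [ 0.0093 -0.0196]
slide [-0.0026  0.0023  0.225 ] n50 4.5
```

View pics/s4c.png

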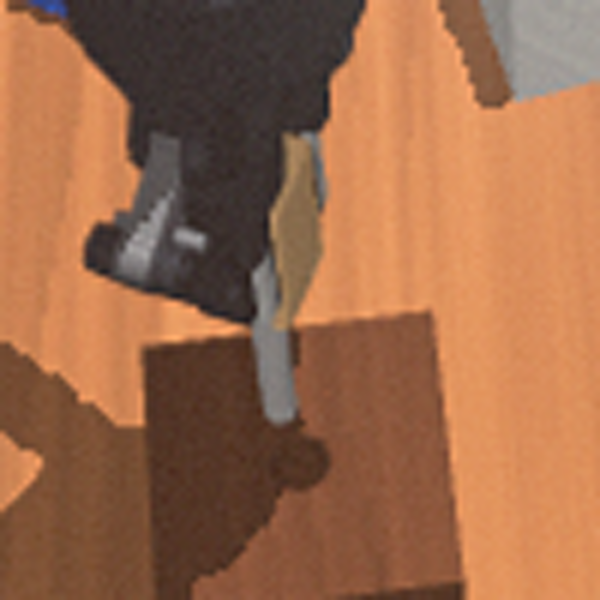

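View pics/w4.png

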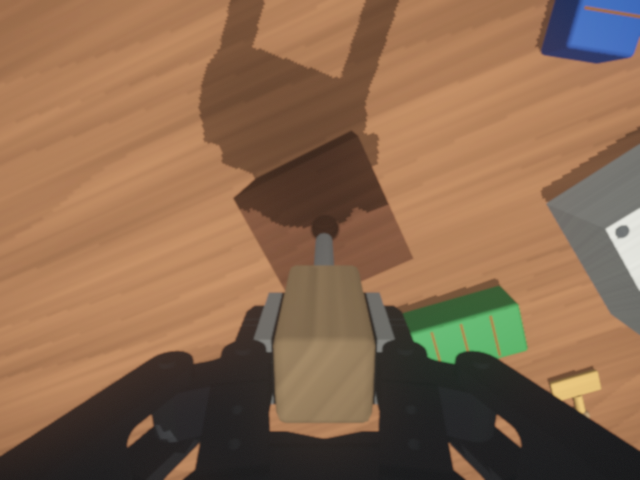

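```bash
python3 - <<'E'
from h import *
import cv2
f=np.load("w4.npz");c=dict(camera_matrix=f["K"],R=f["R"],t=f["t"])
s=imaging.calibration("side")
for z in (.114,.117): print("tip w",ray([323.5,238],z,c)[0].round(4),"s",ray([246.8,358.6],z,s)[0].round(4))
print("hole w",ray([325,227.5],.085,c)[0].round(4),"s",ray([250,367],.085,s)[0].round(4))
b=cv2.imread("pics/w4.png")[190:290,260:390]
cv2.imwrite("pics/w4c.png",cv2.resize(b,None,fx=6,fy=6,interpolation=cv2.INTER_CUBIC))
E
```

```text
tip w [ 0.4278 -0.2871  0.114 ] s [ 0.4288 -0.2882  0.114 ]
tip w [ 0.427  -0.2867  0.117 ] s [ 0.429  -0.2898  0.117 ]
hole w [ 0.4295 -0.2872  0.085 ] s [ 0.4323 -0.2902  0.085 ]
```

View pics/w4c.png

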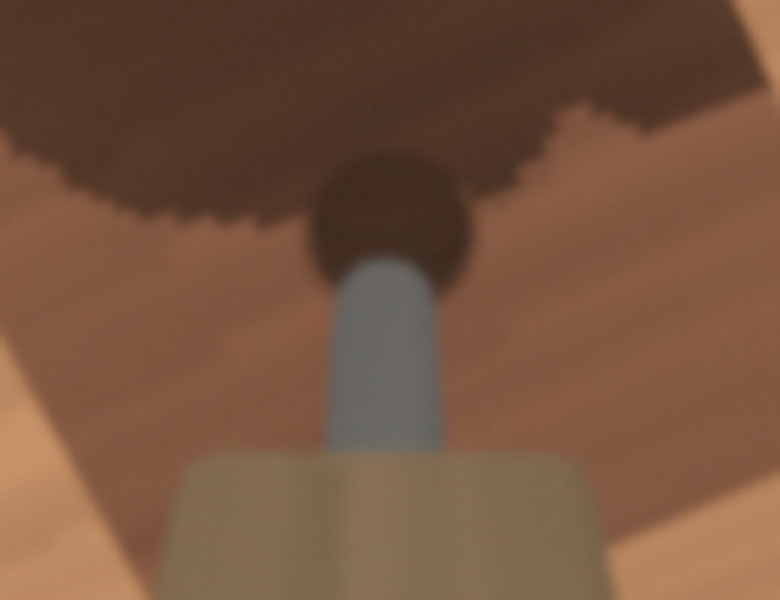

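```bash
python3 go.py .518 -.0763 .205
```

```text
t 7.35 pos [ 0.4298 -0.2855  0.2035] jaw 67.37 w 0.0275 F [ 0.1 -0.1 -1.1] j [ -42.  -12.  109.   -0.   82. -109.] tilt [ 0.0069 -0.0175]
slide [-0.0045 -0.001   0.227 ] n50 4.54
```

Call:
play_rows --motion '[{"claw":1,"slide":[0,0,0.02],"twist":0},{"claw":1,"slide":[0,0,0.04],"twist":0},{"claw":1,"slide":[0,0,0.045],"twist":0},{"claw":1,"slide":[0,0,0.045],"twist":0},{"claw":1,"slide":[0,0,0.04],"twist":0},{"claw":1,"slide":[0,0,0.02],"twist":0},{"claw":1,"slide":[0,0,0.005],"twist":0}]'

```text
time_s: 8.05
position: [0.5103, -0.0795, 0.1903]
orientation: [[-0.008, -0.921, 0.389], [-0.011, 0.389, 0.921], [-1.0, 0.003, -0.014]]
wrist_force: [0.2, -1.0, -1.4]
width: 0.0274
```

```bash
python3 go.py .518 -.0763 .205
```

```text
t 8.05 pos [ 0.5103 -0.0795  0.1903] jaw 67.08 w 0.0274 F [ 0.2 -1.  -1.4] j [-17. -10. 109.  -1.  81. -84.] tilt [-0.0077 -0.0114]
slide [-0.0148 -0.0058  0.0057] n50 0.34
```

Call:
play_rows --motion '[{"claw":1,"slide":[-0.004,-0.0045,0.003],"twist":0},{"claw":1,"slide":[0,0,0],"twist":0}]'

```text
time_s: 8.25
position: [0.5148, -0.0782, 0.1924]
orientation: [[-0.012, -0.921, 0.388], [-0.011, 0.388, 0.921], [-1.0, 0.006, -0.015]]
wrist_force: [0.3, 0.3, 0.5]
width: 0.0272
```

```bash
python3 go.py .518 -.0763 .190; python3 shot.py wrist w5; python3 go.py .518 -.0763 .190; python3 -c "
import cv2
b=cv2.imread('pics/w5.png')[180:290,240:400]
cv2.imwrite('pics/w5c.png',cv2.resize(b,None,fx=5,fy=5,interpolation=cv2.INTER_CUBIC))"
```

```text
t 8.25 pos [ 0.5148 -0.0782  0.1924] jaw 67.14 w 0.0272 F [0.3 0.3 0.5] j [-16.  -9. 108.  -1.  82. -83.] tilt [-0.0116 -0.0111]
slide [ 0.0023 -0.0022  0.003 ] n50 0.09
t 8.3 pos [ 0.5143 -0.0784  0.1919] jaw 67.11 w 0.0271 F [-0.3  0.2 -1.7] j [-16.  -9. 108.  -1.  82. -83.] tilt [-0.0125 -0.0108]
slide [ 0.0018 -0.0026  0.0034] n50 0.09
```

View pics/w5c.png

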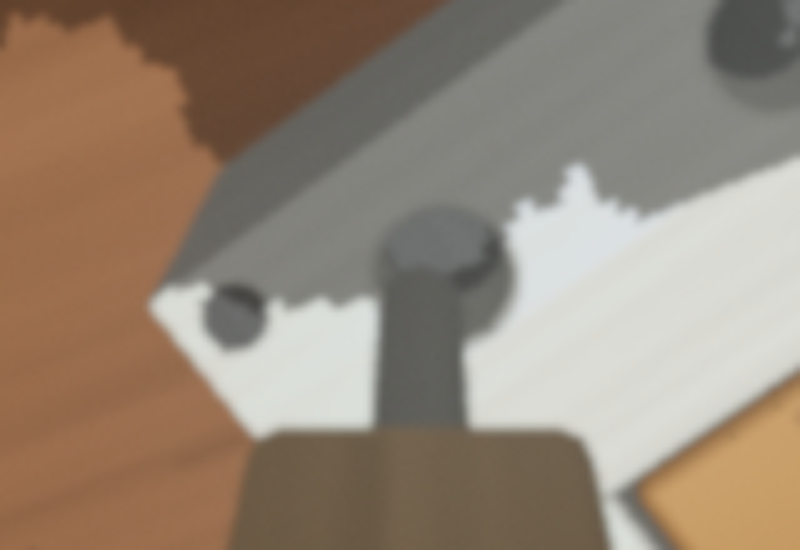

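```bash
cat > rel.py <<'E'
import sys
from h import *
# rel.py npz hole_u hole_v : offset to move so tip over hole
f=np.load(sys.argv[1]+".npz");c=dict(camera_matrix=f["K"],R=f["R"],t=f["t"])
h=ray([float(sys.argv[2]),float(sys.argv[3])],.08,c)[0]
zt=r.state()["position"][2]-.0885
t=ray([324.5,240],zt,c)[0]
d=h-t; print("tip",t.round(4),"hole",h.round(4),"move",d.round(4),"tool",(r.state()["orientation"].T@np.r_[d[:2],0]).round(4))
E
python3 rel.py w5 329.4 234.4
```

```text
tip [ 0.5109 -0.078   0.1034] hole [ 0.5147 -0.0765  0.08  ] move [ 0.0038  0.0015 -0.0234] tool [-0.0001 -0.003   0.0029]
```

Call:
play_rows --motion '[{"claw":1,"slide":[0.004,-0.0028,0.003],"twist":0},{"claw":1,"slide":[0.005,0,0],"twist":0},{"claw":1,"slide":[0.004,0,0],"twist":0}]'

```text
time_s: 8.6
position: [0.5179, -0.0793, 0.1783]
orientation: [[-0.012, -0.92, 0.393], [-0.012, 0.393, 0.92], [-1.0, 0.006, -0.015]]
wrist_force: [0.4, 0.8, -1.5]
width: 0.0276
```

```bash
python3 go.py .518 -.0758 .165; python3 shot.py wrist w6; python3 go.py .518 -.0758 .165; python3 -c "
import cv2
b=cv2.imread('pics/w6.png')[180:290,240:400]
cv2.imwrite('pics/w6c.png',cv2.resize(b,None,fx=5,fy=5,interpolation=cv2.INTER_CUBIC))"
```

```text
t 8.6 pos [ 0.5179 -0.0793  0.1783] jaw 66.88 w 0.0276 F [ 0.4  0.8 -1.5] j [-16.  -8. 109.  -1.  80. -83.] tilt [-0.0119 -0.0116]
slide [0.0133 0.0013 0.0035] n50 0.28
t 8.65 pos [ 0.5175 -0.0792  0.1774] jaw 66.89 w 0.0276 F [-0.6  0.1 -1.5] j [-16.  -8. 109.  -1.  80. -83.] tilt [-0.0132 -0.0113]
slide [0.0124 0.0008 0.0035] n50 0.26
```

View pics/w6c.png

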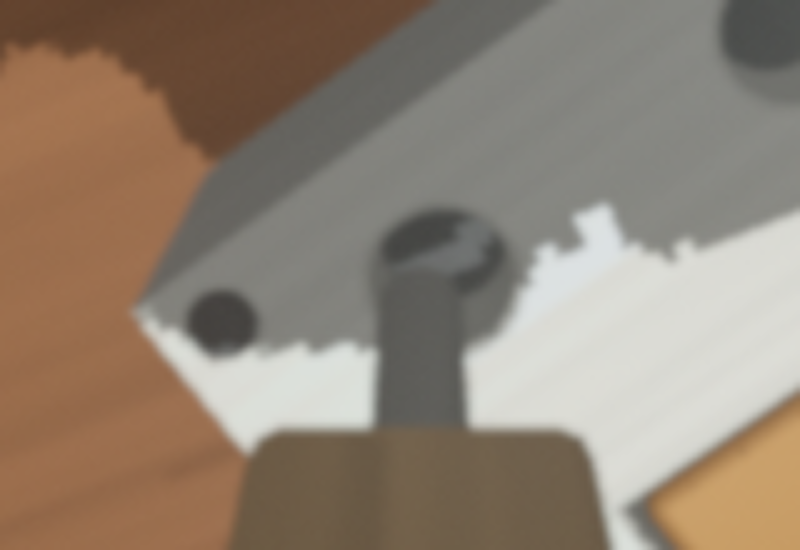

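```bash
python3 rel.py w6 328.8 235.2
```

```text
tip [ 0.514  -0.0792  0.0889] hole [ 0.5146 -0.0767  0.08  ] move [ 0.0005  0.0025 -0.0089] tool [-0.      0.0005  0.0025]
```

Call:
play_rows --motion '[{"claw":1,"slide":[0.002,0.0005,0.003],"twist":0},{"claw":1,"slide":[0.004,0,0],"twist":0},{"claw":1,"slide":[0.005,0,0],"twist":0},{"claw":1,"slide":[0.004,0,0],"twist":0}]'

```text
time_s: 9.05
position: [0.5179, -0.0766, 0.1613]
orientation: [[-0.013, -0.919, 0.393], [-0.011, 0.393, 0.919], [-1.0, 0.007, -0.015]]
wrist_force: [0.7, -0.7, -1.1]
width: 0.0279
```

```bash
python3 go.py .518 -.0763 .1465; python3 shot.py wrist w7; python3 go.py .518 -.0763 .1465; python3 -c "
import cv2
b=cv2.imread('pics/w7.png')[180:290,240:400]
cv2.imwrite('pics/w7c.png',cv2.resize(b,None,fx=5,fy=5,interpolation=cv2.INTER_CUBIC))"
```

```text
t 9.05 pos [ 0.5179 -0.0766  0.1613] jaw 66.84 w 0.0279 F [ 0.7 -0.7 -1.1] j [-16.  -7. 109.  -1.  79. -83.] tilt [-0.0129 -0.0113]
slide [ 0.0148 -0.      0.0006] n50 0.3
t 9.1 pos [ 0.5175 -0.0765  0.1605] jaw 66.84 w 0.0271 F [-1.2  0.4 -1.3] j [-16.  -7. 109.  -1.  79. -83.] tilt [-0.0142 -0.011 ]
slide [ 0.014  -0.0005  0.0006] n50 0.28
```

View pics/w7c.png

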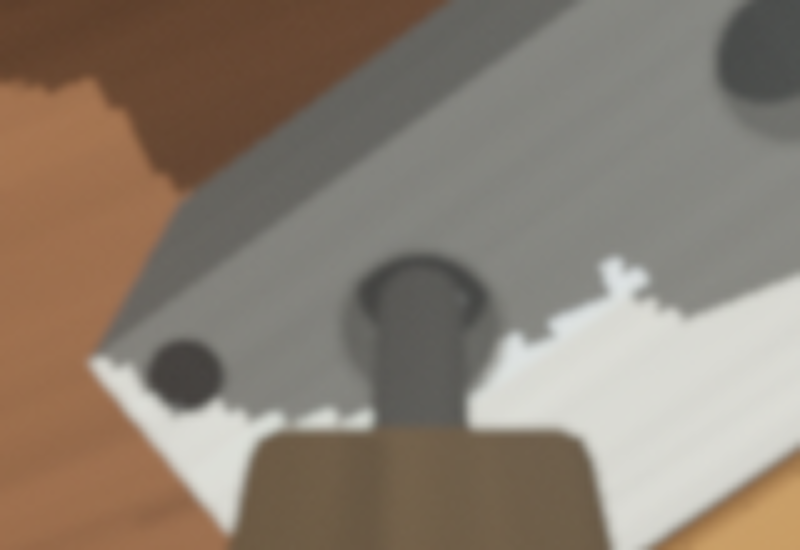

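Call:
play_rows --motion '[{"claw":1,"slide":[0.004,-0.0004,0],"twist":0},{"claw":1,"slide":[0.003,0,0],"twist":0},{"claw":1,"slide":[0.002,0,0],"twist":0}]'

```text
time_s: 9.4
position: [0.5178, -0.0768, 0.1508]
orientation: [[-0.014, -0.919, 0.393], [-0.011, 0.393, 0.919], [-1.0, 0.009, -0.016]]
wrist_force: [-0.2, 0.2, -1.0]
width: 0.0274
```

```bash
python3 go.py .518 -.0763 .1465
```

```text
t 9.4 pos [ 0.5178 -0.0768  0.1508] jaw 66.85 w 0.0274 F [-0.2  0.2 -1. ] j [-16.  -7. 110.  -1.  78. -83.] tilt [-0.014  -0.0111]
slide [ 0.0043 -0.      0.0006] n50 0.09
```

Call:
play_rows --motion '[{"claw":1,"slide":[0.002,-0.0004,0],"twist":0}]'

```text
time_s: 9.5
position: [0.5181, -0.0769, 0.1486]
orientation: [[-0.014, -0.919, 0.393], [-0.011, 0.393, 0.919], [-1.0, 0.009, -0.016]]
wrist_force: [0.8, -0.6, -0.4]
width: 0.0273
```

Call:
play_rows --motion '[{"claw":1,"slide":[0.0015,-0.0002,0],"twist":0}]'

```text
time_s: 9.6
position: [0.5183, -0.077, 0.1469]
orientation: [[-0.014, -0.919, 0.393], [-0.011, 0.393, 0.919], [-1.0, 0.009, -0.016]]
wrist_force: [0.3, 0.5, -0.5]
width: 0.0275
```

Call:
play_rows --motion '[{"claw":1,"slide":[0.0015,-0.0002,0],"twist":0}]'

```text
time_s: 9.7
position: [0.5186, -0.0772, 0.1459]
orientation: [[-0.014, -0.919, 0.393], [-0.011, 0.393, 0.919], [-1.0, 0.009, -0.016]]
wrist_force: [-1.9, 1.1, 5.1]
width: 0.0276
```

Call:
play_rows --motion '[{"claw":1,"slide":[0.001,0,0],"twist":0}]'

```text
time_s: 9.8
position: [0.5187, -0.0772, 0.1458]
orientation: [[-0.014, -0.919, 0.393], [-0.011, 0.393, 0.919], [-1.0, 0.009, -0.016]]
wrist_force: [-3.1, 1.4, 6.0]
width: 0.0275
```

Call:
play_rows --motion '[{"claw":1,"slide":[0.001,0,0],"twist":0}]'

```text
time_s: 9.9
position: [0.5188, -0.0772, 0.1458]
orientation: [[-0.014, -0.919, 0.393], [-0.011, 0.393, 0.919], [-1.0, 0.009, -0.016]]
wrist_force: [-2.9, 1.0, 4.9]
width: 0.0275
```

Call:
play_rows --motion '[{"claw":1,"slide":[0.0025,0,0],"twist":0}]'

```text
time_s: 10.0
position: [0.5189, -0.0773, 0.1447]
orientation: [[-0.015, -0.919, 0.393], [-0.011, 0.393, 0.919], [-1.0, 0.009, -0.016]]
wrist_force: [-3.4, 1.1, 8.0]
width: 0.0274
```

Call:
play_rows --motion '[{"claw":1,"slide":[0.003,0,0],"twist":0}]'

```text
time_s: 10.1
position: [0.519, -0.0773, 0.1433]
orientation: [[-0.015, -0.919, 0.393], [-0.011, 0.393, 0.919], [-1.0, 0.009, -0.016]]
wrist_force: [-3.8, 0.9, 7.2]
width: 0.0277
```

Call:
play_rows --motion '[{"claw":1,"slide":[0.003,-0.0004,0],"twist":0}]'

```text
time_s: 10.2
position: [0.5192, -0.0773, 0.1417]
orientation: [[-0.016, -0.919, 0.393], [-0.011, 0.393, 0.919], [-1.0, 0.01, -0.016]]
wrist_force: [-3.0, 1.5, 7.2]
width: 0.0275
```

Call:
play_rows --motion '[{"claw":1,"slide":[0.003,0,0],"twist":0}]'

```text
time_s: 10.3
position: [0.5192, -0.0774, 0.1403]
orientation: [[-0.016, -0.919, 0.393], [-0.011, 0.393, 0.919], [-1.0, 0.01, -0.016]]
wrist_force: [-4.3, 1.7, 7.4]
width: 0.0273
```

Call:
play_rows --motion '[{"claw":1,"slide":[0.003,0,0],"twist":0}]'

```text
time_s: 10.4
position: [0.5193, -0.0774, 0.1389]
orientation: [[-0.016, -0.92, 0.393], [-0.011, 0.393, 0.92], [-1.0, 0.011, -0.016]]
wrist_force: [-3.3, 0.7, 6.6]
width: 0.0278
```

Call:
play_rows --motion '[{"claw":1,"slide":[0.003,0.001,0],"twist":0},{"claw":1,"slide":[0.003,0.0005,0],"twist":0}]'

```text
time_s: 10.6
position: [0.5188, -0.0772, 0.1354]
orientation: [[-0.014, -0.92, 0.393], [-0.012, 0.393, 0.92], [-1.0, 0.008, -0.016]]
wrist_force: [-1.9, 0.7, 4.1]
width: 0.0274
```

Call:
play_rows --motion '[{"claw":1,"slide":[0.003,0.0005,0],"twist":0}]'

```text
time_s: 10.7
position: [0.5188, -0.0772, 0.1334]
orientation: [[-0.013, -0.92, 0.393], [-0.012, 0.393, 0.92], [-1.0, 0.007, -0.016]]
wrist_force: [-1.8, -0.0, 7.0]
width: 0.0278
```

Call:
play_rows --motion '[{"claw":1,"slide":[0.0015,0,0],"twist":0}]'

```text
time_s: 10.8
position: [0.5189, -0.0772, 0.1325]
orientation: [[-0.013, -0.92, 0.393], [-0.012, 0.393, 0.92], [-1.0, 0.007, -0.016]]
wrist_force: [-2.9, 1.4, 5.9]
width: 0.0273
```

```bash
python3 go.py .518 -.0763 .1465;  python3 shot.py side s8; python3 go.py .518 -.0763 .1465
```

```text
t 10.8 pos [ 0.5189 -0.0772  0.1325] jaw 66.88 w 0.0273 F [-2.9  1.4  5.9] j [-16.  -6. 111.  -1.  75. -83.] tilt [-0.0126 -0.012 ]
slide [-0.014   0.0013  0.0002] n50 0.28
t 10.85 pos [ 0.5188 -0.0772  0.1324] jaw 66.88 w 0.0274 F [-1.6  1.4  4.5] j [-16.  -6. 111.  -1.  75. -83.] tilt [-0.0128 -0.0119]
slide [-0.0141  0.0012  0.0003] n50 0.28
```

View pics/s8.png

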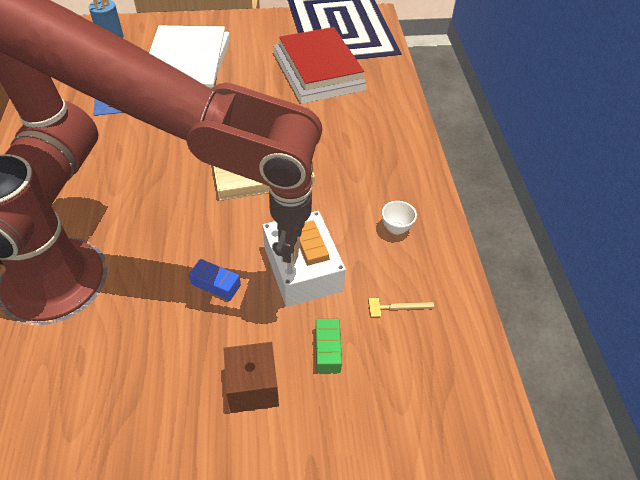

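The block at (314,241) now stands proud of the mould, so the catch was under the right hole. I'll withdraw the pin.

Call:
play_rows --motion '[{"claw":1,"slide":[-0.006,0.0008,0],"twist":0},{"claw":1,"slide":[-0.012,0,0.0002],"twist":0},{"claw":1,"slide":[-0.015,0,0.0002],"twist":0},{"claw":1,"slide":[-0.015,0,0.0002],"twist":0},{"claw":1,"slide":[-0.015,0,0],"twist":0},{"claw":1,"slide":[-0.008,0,0],"twist":0}]'

```text
time_s: 11.45
position: [0.5192, -0.0753, 0.2077]
orientation: [[-0.012, -0.92, 0.393], [-0.012, 0.393, 0.92], [-1.0, 0.006, -0.016]]
wrist_force: [-0.3, 0.3, -1.4]
width: 0.0277
```

```bash
python3 go.py .432 -.286 .205
```

```text
t 11.45 pos [ 0.5192 -0.0753  0.2077] jaw 66.87 w 0.0277 F [-0.3  0.3 -1.4] j [-16. -10. 107.  -1.  83. -83.] tilt [-0.0121 -0.0121]
slide [ 0.0063 -0.0026 -0.2279] n50 4.56
```

Call:
play_rows --motion '[{"claw":1,"slide":[0,0,-0.02],"twist":0},{"claw":1,"slide":[0,0,-0.035],"twist":0},{"claw":1,"slide":[0,0,-0.04],"twist":0},{"claw":1,"slide":[0,0,-0.04],"twist":0},{"claw":1,"slide":[0,0,-0.04],"twist":0},{"claw":1,"slide":[0,0,-0.025],"twist":0},{"claw":1,"slide":[0,0,-0.01],"twist":0}]'

```text
time_s: 12.15
position: [0.4366, -0.274, 0.218]
orientation: [[-0.004, -0.922, 0.387], [-0.015, 0.387, 0.922], [-1.0, -0.002, -0.015]]
wrist_force: [-0.0, 0.0, -1.2]
width: 0.0276
```

```bash
python3 go.py .432 -.286 .195 67.3
```

```text
t 12.15 pos [ 0.4366 -0.274   0.218 ] jaw 67.21 w 0.0276 F [-0.   0.  -1.2] j [ -40.  -12.  108.   -1.   84. -107.] tilt [-0.0041 -0.0148]
slide [ 0.0232 -0.0004 -0.0125] n50 0.53
twist -0.09
```

Call:
play_rows --motion '[{"claw":1,"slide":[0.004,0,-0.008],"twist":0},{"claw":1,"slide":[0.006,0,-0.003],"twist":0},{"claw":1,"slide":[0.003,0,0],"twist":0}]'

```text
time_s: 12.45
position: [0.4324, -0.2847, 0.2051]
orientation: [[-0.003, -0.922, 0.388], [-0.014, 0.388, 0.922], [-1.0, -0.003, -0.014]]
wrist_force: [-0.5, 0.4, -1.2]
width: 0.027
```

```bash
python3 go.py .432 -.286 .195 67.3; python3 shot.py wrist w9; python3 go.py .432 -.286 .195 67.3; python3 -c "
import cv2
b=cv2.imread('pics/w9.png')[180:290,240:400]
cv2.imwrite('pics/w9c.png',cv2.resize(b,None,fx=5,fy=5,interpolation=cv2.INTER_CUBIC))"
```

```text
t 12.45 pos [ 0.4324 -0.2847  0.2051] jaw 67.16 w 0.027 F [-0.5  0.4 -1.2] j [ -41.  -11.  108.   -1.   82. -108.] tilt [-0.0029 -0.0144]
slide [ 0.0101 -0.0001 -0.0012] n50 0.2
twist -0.14
t 12.5 pos [ 0.4324 -0.2842  0.2046] jaw 67.19 w 0.0275 F [-0.1 -0.1 -1.1] j [ -41.  -11.  108.   -1.   82. -108.] tilt [-0.0036 -0.0138]
slide [ 0.0096 -0.0003 -0.0016] n50 0.19
twist -0.11
```

View pics/w9c.png

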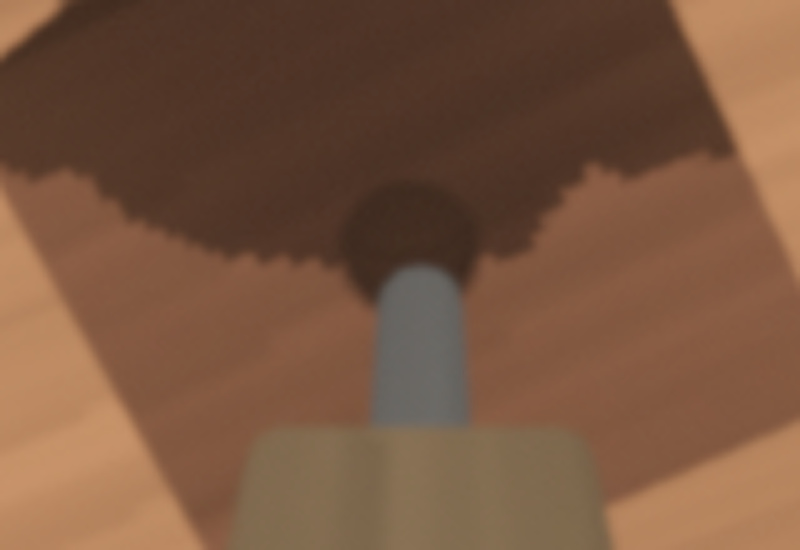

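```bash
sed -i 's/,\.08,c)/,float(sys.argv[4]) if len(sys.argv)>4 else .08,c)/' rel.py; python3 rel.py w9 322 229.2 .085
```

```text
tip [ 0.4293 -0.2847  0.1161] hole [ 0.4301 -0.2873  0.085 ] move [ 0.0009 -0.0026 -0.0311] tool [ 0.     -0.0018 -0.0021]
```

Call:
play_rows --motion '[{"claw":1,"slide":[0.004,-0.0016,-0.0023],"twist":0},{"claw":1,"slide":[0.006,0,0],"twist":0},{"claw":1,"slide":[0.005,0,0],"twist":0}]'

```text
time_s: 12.8
position: [0.4341, -0.2855, 0.1885]
orientation: [[-0.003, -0.923, 0.384], [-0.013, 0.384, 0.923], [-1.0, -0.002, -0.014]]
wrist_force: [0.5, -0.6, -1.3]
width: 0.0274
```

```bash
python3 go.py .433 -.2865 .195 67.3; python3 shot.py wrist w10; python3 go.py .433 -.2865 .195 67.3; python3 -c "
import cv2
b=cv2.imread('pics/w10.png')[180:290,240:400]
cv2.imwrite('pics/w10c.png',cv2.resize(b,None,fx=5,fy=5,interpolation=cv2.INTER_CUBIC))"
```

```text
t 12.8 pos [ 0.4341 -0.2855  0.1885] jaw 67.39 w 0.0274 F [ 0.5 -0.6 -1.3] j [ -41.  -10.  109.   -1.   81. -108.] tilt [-0.0031 -0.0134]
slide [-0.0064  0.0006 -0.0014] n50 0.13
twist 0.09
t 12.85 pos [ 0.4336 -0.2852  0.1874] jaw 67.38 w 0.0274 F [-0.5 -0.5 -1.6] j [ -41.  -10.  109.   -1.   81. -108.] tilt [-0.0044 -0.0122]
slide [-0.0076  0.0001 -0.0016] n50 0.15
twist 0.08
```

View pics/w10c.png

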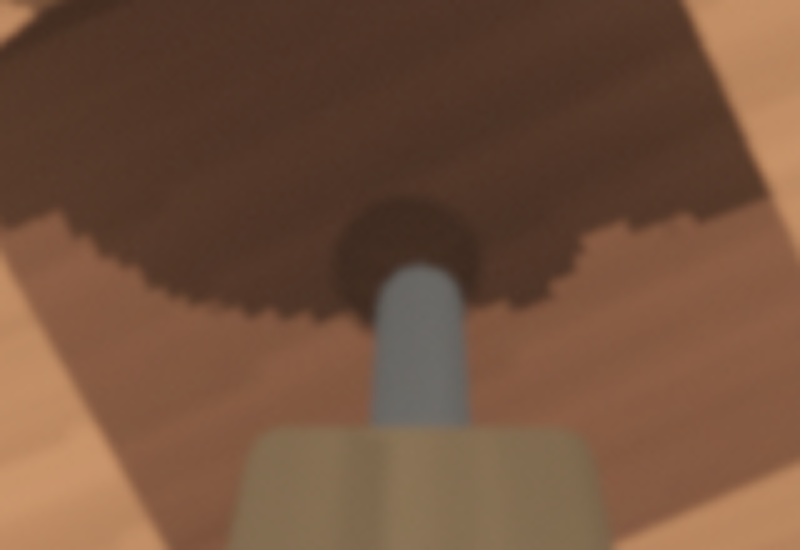

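```bash
python3 rel.py w10 321.6 233.2 .085
```

```text
tip [ 0.4311 -0.2856  0.0989] hole [ 0.43   -0.2873  0.085 ] move [-0.001  -0.0017 -0.0139] tool [ 0.      0.0003 -0.002 ]
```

Call:
play_rows --motion '[{"claw":1,"slide":[0.003,-0.0002,-0.003],"twist":0},{"claw":1,"slide":[0.005,0,0],"twist":0}]'

```text
time_s: 13.05
position: [0.4329, -0.2881, 0.1792]
orientation: [[-0.004, -0.923, 0.384], [-0.013, 0.384, 0.923], [-1.0, -0.001, -0.013]]
wrist_force: [-0.3, -1.1, -0.8]
width: 0.0273
```

```bash
python3 go.py .433 -.2875 .165 67.3; python3 shot.py wrist w11; python3 go.py .433 -.2875 .165 67.3; python3 -c "
import cv2
b=cv2.imread('pics/w11.png')[180:290,240:400]
cv2.imwrite('pics/w11c.png',cv2.resize(b,None,fx=5,fy=5,interpolation=cv2.INTER_CUBIC))"
```

```text
t 13.05 pos [ 0.4329 -0.2881  0.1792] jaw 67.43 w 0.0273 F [-0.3 -1.1 -0.8] j [ -41.  -10.  109.   -1.   80. -109.] tilt [-0.0039 -0.0126]
slide [0.0142 0.0002 0.0008] n50 0.28
twist 0.13
t 13.1 pos [ 0.4325 -0.2876  0.178 ] jaw 67.42 w 0.0277 F [ 0.6 -0.1 -1.8] j [ -41.   -9.  110.   -1.   80. -109.] tilt [-0.0053 -0.0113]
slide [ 0.013  -0.0004  0.0005] n50 0.26
twist 0.12
```

View pics/w11c.png

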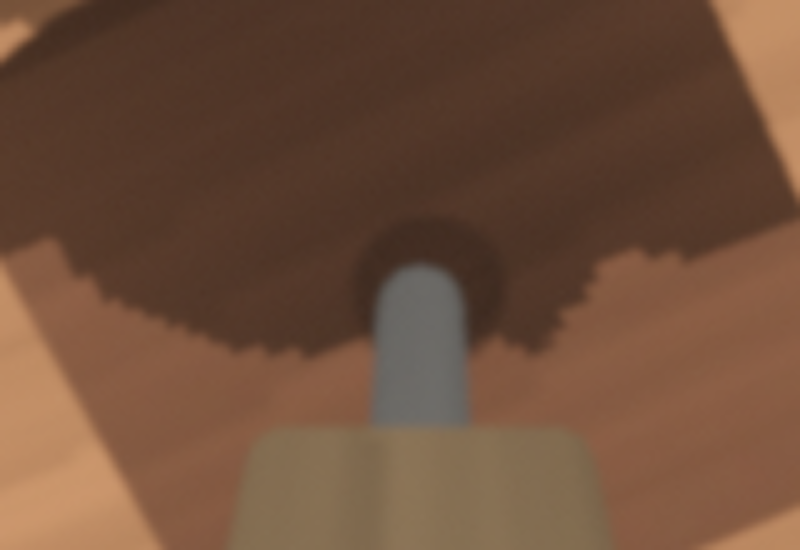

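Call:
play_rows --motion '[{"claw":1,"slide":[0.005,0,0.001],"twist":0},{"claw":1,"slide":[0.008,0,0],"twist":0},{"claw":1,"slide":[0.008,0,0],"twist":0},{"claw":1,"slide":[0.008,0,0],"twist":0}]'

```text
time_s: 13.5
position: [0.4332, -0.2875, 0.1478]
orientation: [[-0.004, -0.923, 0.384], [-0.013, 0.384, 0.923], [-1.0, -0.002, -0.013]]
wrist_force: [0.6, 0.4, -1.2]
width: 0.0275
```

```bash
python3 go.py .433 -.2875 .0985 67.3
```

```text
t 13.5 pos [ 0.4332 -0.2875  0.1478] jaw 67.4 w 0.0275 F [ 0.6  0.4 -1.2] j [ -41.   -8.  111.   -1.   76. -109.] tilt [-0.0036 -0.0126]
slide [0.0493 0.0002 0.0006] n50 0.99
twist 0.1
```

Call:
play_rows --motion '[{"claw":1,"slide":[0.008,0,0],"twist":0},{"claw":1,"slide":[0.008,0,0],"twist":0},{"claw":1,"slide":[0.008,0,0],"twist":0},{"claw":1,"slide":[0.006,0,0],"twist":0}]'

```text
time_s: 13.9
position: [0.4325, -0.2874, 0.1139]
orientation: [[-0.005, -0.923, 0.384], [-0.011, 0.384, 0.923], [-1.0, 0.0, -0.012]]
wrist_force: [0.9, 0.2, -0.7]
width: 0.0274
```

```bash
python3 go.py .433 -.2875 .0985 67.3
```

```text
t 13.9 pos [ 0.4325 -0.2874  0.1139] jaw 67.4 w 0.0274 F [ 0.9  0.2 -0.7] j [ -41.   -6.  113.   -1.   73. -109.] tilt [-0.0051 -0.0114]
slide [ 0.0154 -0.0005  0.0003] n50 0.31
twist 0.1
```

Call:
play_rows --motion '[{"claw":1,"slide":[0.005,-0.0003,0],"twist":0},{"claw":1,"slide":[0.004,0,0],"twist":0},{"claw":1,"slide":[0.002,0,0],"twist":0},{"claw":1,"slide":[0.001,0,0],"twist":0}]'

```text
time_s: 14.3
position: [0.4324, -0.2875, 0.0999]
orientation: [[-0.006, -0.923, 0.384], [-0.01, 0.384, 0.923], [-1.0, 0.002, -0.012]]
wrist_force: [0.5, 0.5, -1.1]
width: 0.0276
```

```bash
python3 go.py .433 -.2875 .0985 67.3
```

```text
t 14.3 pos [ 0.4324 -0.2875  0.0999] jaw 67.4 w 0.0276 F [ 0.5  0.5 -1.1] j [ -41.   -5.  113.   -1.   71. -109.] tilt [-0.0061 -0.0105]
slide [ 0.0014 -0.0006  0.0002] n50 0.03
twist 0.1
```

Call:
play_rows --motion '[{"claw":1,"slide":[0.0015,0,0],"twist":0}]'

```text
time_s: 14.4
position: [0.4325, -0.2876, 0.0993]
orientation: [[-0.006, -0.923, 0.384], [-0.01, 0.384, 0.923], [-1.0, 0.002, -0.012]]
wrist_force: [-3.9, 3.1, 10.8]
width: 0.0274
```

Call:
play_rows --motion '[{"claw":1,"slide":[0.0015,0,0],"twist":0}]'

```text
time_s: 14.5
position: [0.433, -0.288, 0.0993]
orientation: [[-0.006, -0.923, 0.384], [-0.011, 0.384, 0.923], [-1.0, 0.001, -0.012]]
wrist_force: [-2.6, 1.5, 7.4]
width: 0.0273
```

Call:
play_rows --motion '[{"claw":1,"slide":[0.0012,0,0],"twist":0}]'

```text
time_s: 14.6
position: [0.4335, -0.2885, 0.0994]
orientation: [[-0.005, -0.923, 0.384], [-0.012, 0.384, 0.923], [-1.0, -0.0, -0.013]]
wrist_force: [-2.0, 1.0, 3.3]
width: 0.0278
```

Call:
play_rows --motion '[{"claw":0.5,"slide":[0,0,0],"twist":0},{"claw":0.2,"slide":[0,0,0],"twist":0},{"claw":0,"slide":[0,0,0],"twist":0},{"claw":0,"slide":[0,0,0],"twist":0}]'

```text
time_s: 15.0
position: [0.4341, -0.289, 0.1]
orientation: [[-0.003, -0.923, 0.384], [-0.014, 0.384, 0.923], [-1.0, -0.003, -0.014]]
wrist_force: [0.0, -0.2, -0.4]
width: 0.0834
```

```bash
python3 go.py .433 -.2875 .2 67.3; python3 shot.py wrist w12
```

```text
t 15.0 pos [ 0.4341 -0.289   0.1   ] jaw 67.41 w 0.0834 F [ 0.  -0.2 -0.4] j [ -41.   -5.  113.   -1.   71. -109.] tilt [-0.0026 -0.0137]
slide [-0.1     0.0013 -0.0004] n50 2.0
twist 0.11
```

View pics/w12.png

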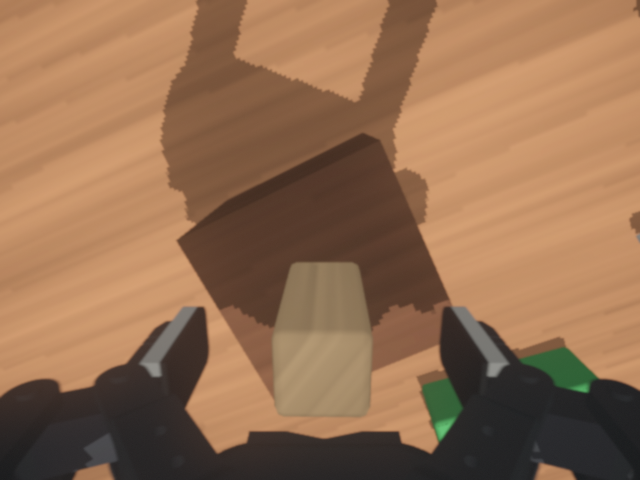

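Call:
play_rows --motion '[{"claw":0,"slide":[-0.015,0,0],"twist":0},{"claw":0,"slide":[-0.025,0,0],"twist":0},{"claw":0,"slide":[-0.03,0,0],"twist":0},{"claw":0,"slide":[-0.03,0,0],"twist":0},{"claw":0,"slide":[-0.02,0,0],"twist":0}]'

```text
time_s: 15.55
position: [0.4325, -0.2856, 0.2233]
orientation: [[-0.008, -0.923, 0.384], [-0.009, 0.384, 0.923], [-1.0, 0.004, -0.011]]
wrist_force: [0.1, 0.2, 0.2]
width: 0.0855
```

```bash
python3 go.py .564 -.0122 .23 13.6; python3 shot.py side s12;  python3 -c "
import cv2
b=cv2.imread('pics/s12.png')[190:430,180:440]
cv2.imwrite('pics/s12c.png',cv2.resize(b,None,fx=2.4,fy=2.4,interpolation=cv2.INTER_CUBIC))"
```

```text
t 15.55 pos [ 0.4325 -0.2856  0.2233] jaw 67.41 w 0.0855 F [0.1 0.2 0.2] j [ -41.  -11.  107.   -1.   85. -109.] tilt [-0.0083 -0.0086]
slide [-0.0101 -0.0163  0.3029] n50 6.07
twist 53.81
```

View pics/s12c.png

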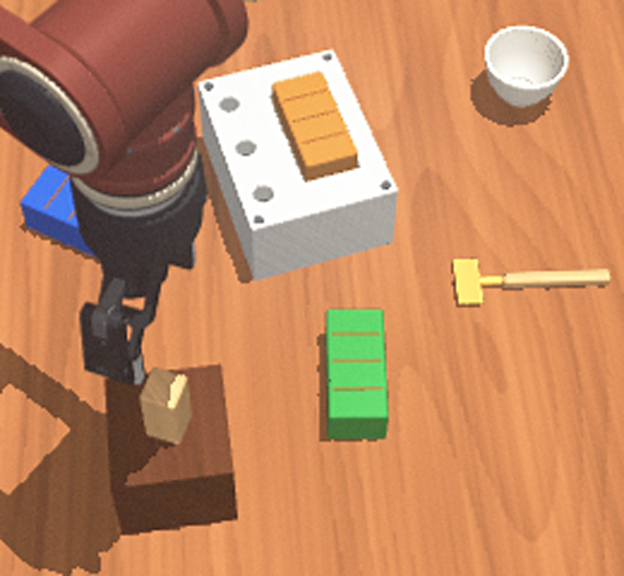

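Call:
play_rows --motion '[{"claw":0,"slide":[-0.002,-0.002,0.02],"twist":0},{"claw":0,"slide":[-0.002,-0.003,0.04],"twist":0},{"claw":0,"slide":[-0.002,-0.003,0.045],"twist":0},{"claw":0,"slide":[-0.002,-0.003,0.045],"twist":0},{"claw":0,"slide":[-0.002,-0.003,0.045],"twist":0},{"claw":0,"slide":[0,-0.002,0.045],"twist":0},{"claw":0,"slide":[0,0,0.03],"twist":0},{"claw":0,"slide":[0,0,0.015],"twist":0}]'

```text
time_s: 16.4
position: [0.5644, -0.0236, 0.243]
orientation: [[0.009, -0.921, 0.39], [-0.02, 0.39, 0.921], [-1.0, -0.016, -0.015]]
wrist_force: [-0.5, -1.1, 0.1]
width: 0.0854
```

Call:
play_rows --motion '[{"claw":0,"slide":[0,0,0],"twist":4},{"claw":0,"slide":[0,0,0],"twist":8},{"claw":0,"slide":[0,0,0],"twist":8},{"claw":0,"slide":[0,0,0],"twist":8},{"claw":0,"slide":[0,0,0],"twist":8},{"claw":0,"slide":[0,0,0],"twist":7},{"claw":0,"slide":[0,0,0],"twist":4}]'

```text
time_s: 17.1
position: [0.5651, -0.0192, 0.2463]
orientation: [[0.011, -0.317, 0.948], [-0.02, 0.948, 0.317], [-1.0, -0.022, 0.004]]
wrist_force: [0.2, 0.0, 0.2]
width: 0.0854
```

```bash
python3 go.py .564 -.0122 .2 13.6; python3 shot.py wrist w13
```

```text
t 17.1 pos [ 0.5651 -0.0192  0.2463] jaw 18.48 w 0.0854 F [0.2 0.  0.2] j [ -9.  -6. 100.  -1.  85. -27.] tilt [ 0.011  -0.0195]
slide [0.0461 0.008  0.001 ] n50 0.94
twist 4.88
```

View pics/w13.png

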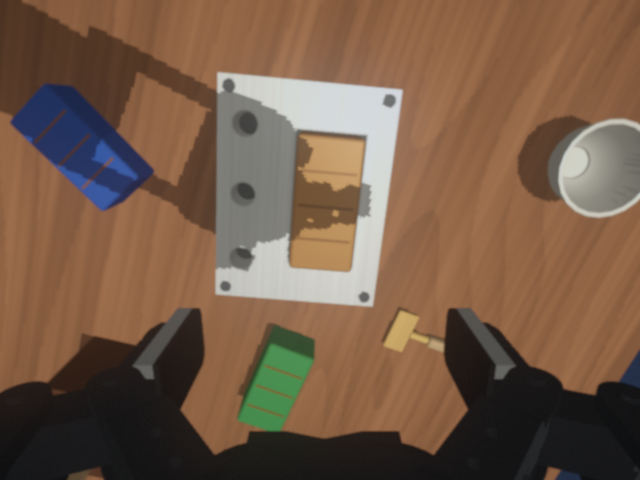

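```bash
cat > blk.py <<'E'
import sys
from h import *
n=sys.argv[1]; zz=float(sys.argv[2])
f=np.load(n+".npz");p,d=f["p"],f["d"];c=dict(camera_matrix=f["K"],R=f["R"],t=f["t"])
W=world(d,c);Z=W[...,2];hsv=cv2.cvtColor(p,cv2.COLOR_RGB2HSV).astype(int)
m=((hsv[...,0]>6)&(hsv[...,0]<24)&(hsv[...,1]>90)&(abs(Z-zz)<.008)).astype(np.uint8)
m=cv2.morphologyEx(m,cv2.MORPH_CLOSE,np.ones((5,5)))
for q in cv2.findContours(m,0,1)[0]:
    if cv2.contourArea(q)<1000: continue
    print(cv2.boundingRect(q),cv2.minAreaRect((ray(q[:,0],zz,c)[:,:2]*1000).astype(np.float32)),np.median(Z[m>0]))
E
python3 blk.py w13 .099
```

```text
(290, 133, 75, 138) ((563.761474609375, -10.944122314453125), (46.6787109375, 98.6449966430664), 13.387520790100098) 0.09949574492474225
```

Call:
play_rows --motion '[{"claw":0,"slide":[0.01,0.004,0.0005],"twist":3},{"claw":0,"slide":[0.02,0.003,0],"twist":2},{"claw":0,"slide":[0.02,0,0],"twist":0},{"claw":0,"slide":[0.02,0,0],"twist":0},{"claw":0,"slide":[0.02,0,0],"twist":0},{"claw":0,"slide":[0.015,0,0],"twist":0}]'

```text
time_s: 17.75
position: [0.5679, -0.0147, 0.1447]
orientation: [[0.022, -0.236, 0.971], [-0.021, 0.971, 0.237], [-1.0, -0.026, 0.016]]
wrist_force: [0.1, -0.3, 0.6]
width: 0.0858
```

```bash
python3 go.py .564 -.0115 .12 13.5; python3 shot.py wrist w14; python3 blk.py w14 .099
```

```text
t 17.75 pos [ 0.5679 -0.0147  0.1447] jaw 13.68 w 0.0858 F [ 0.1 -0.3  0.6] j [ -8.  -2. 106.  -1.  75. -22.] tilt [ 0.0221 -0.0211]
slide [ 0.0245  0.0046 -0.0034] n50 0.5
twist 0.18
(265, 156, 102, 191) ((563.6668090820312, -10.463150024414062), (46.464630126953125, 98.32145690917969), 13.689825057983398) 0.09947570641671524
```

Call:
play_rows --motion '[{"claw":0,"slide":[0.01,0.004,-0.0036],"twist":0},{"claw":0,"slide":[0.01,0,0],"twist":0},{"claw":0,"slide":[0.01,0,0],"twist":0},{"claw":0,"slide":[0.006,0,0],"twist":0}]'

```text
time_s: 18.2
position: [0.5635, -0.0121, 0.1053]
orientation: [[0.021, -0.237, 0.971], [-0.021, 0.971, 0.238], [-1.0, -0.025, 0.016]]
wrist_force: [-0.4, -0.7, -0.1]
width: 0.0852
```

```bash
python3 go.py .564 -.0115 .084 13.5
```

```text
t 18.2 pos [ 0.5635 -0.0121  0.1053] jaw 13.75 w 0.0852 F [-0.4 -0.7 -0.1] j [ -8.   0. 108.  -1.  71. -22.] tilt [ 0.0211 -0.0209]
slide [0.0213 0.001  0.0003] n50 0.43
twist 0.25
```

Call:
play_rows --motion '[{"claw":0,"slide":[0.008,0,0],"twist":0},{"claw":0,"slide":[0.006,0,0],"twist":0},{"claw":0,"slide":[0.003,0,0],"twist":0}]'

```text
time_s: 18.5
position: [0.5642, -0.0126, 0.087]
orientation: [[0.022, -0.237, 0.971], [-0.021, 0.971, 0.238], [-1.0, -0.026, 0.016]]
wrist_force: [0.1, 0.3, 0.4]
width: 0.0854
```

```bash
python3 go.py .564 -.0115 .084 13.5
```

```text
t 18.5 pos [ 0.5642 -0.0126  0.087 ] jaw 13.75 w 0.0854 F [0.1 0.3 0.4] j [ -8.   2. 108.  -1.  69. -22.] tilt [ 0.0216 -0.0211]
slide [0.003  0.0012 0.    ] n50 0.06
twist 0.25
```

Call:
play_rows --motion '[{"claw":0.3,"slide":[0.002,0,0],"twist":0},{"claw":0.3,"slide":[0.0005,0,0],"twist":0}]' --squeeze 30

```text
time_s: 18.7
position: [0.5643, -0.0127, 0.084]
orientation: [[0.021, -0.237, 0.971], [-0.021, 0.971, 0.238], [-1.0, -0.025, 0.016]]
wrist_force: [0.4, 0.3, -0.4]
width: 0.0606
```

```bash
python3 go.py .564 -.0115 .084 13.5; python3 shot.py side s14;  python3 shot.py wrist w15; python3 -c "
import cv2
b=cv2.imread('pics/s14.png')[180:300,240:370]
cv2.imwrite('pics/s14c.png',cv2.resize(b,None,fx=5,fy=5,interpolation=cv2.INTER_CUBIC))"
```

```text
t 18.7 pos [ 0.5643 -0.0127  0.084 ] jaw 13.75 w 0.0606 F [ 0.4  0.3 -0.4] j [ -8.   2. 108.  -1.  68. -22.] tilt [ 0.0212 -0.021 ]
slide [0.     0.0012 0.    ] n50 0.02
twist 0.25
```

View pics/s14c.png

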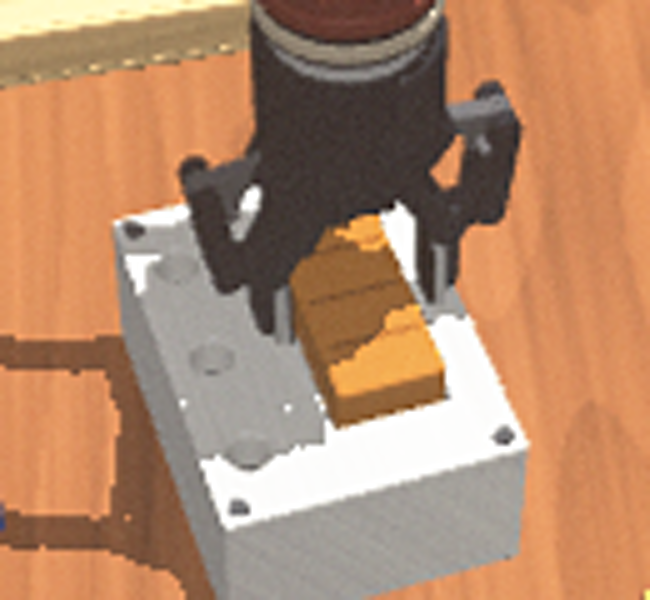

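View pics/w15.png

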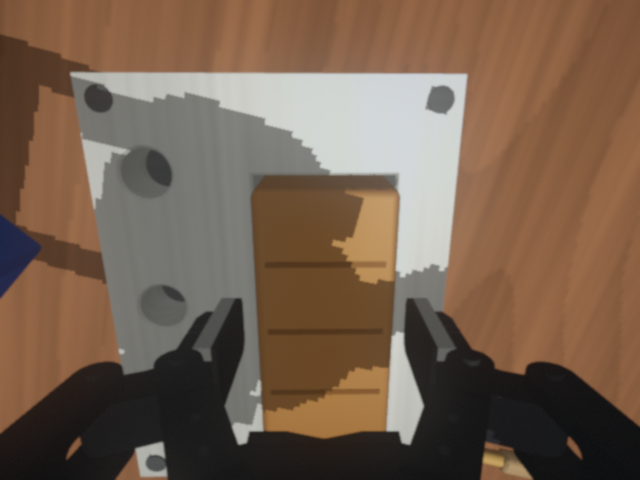

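Call:
play_rows --motion '[{"claw":0.4,"slide":[0.002,0.001,0],"twist":0},{"claw":0.6,"slide":[0.001,0,0],"twist":0},{"claw":0.8,"slide":[0.0003,0,0],"twist":0},{"claw":0.8,"slide":[0.0003,0,0],"twist":0}]' --squeeze 40

```text
time_s: 19.2
position: [0.5647, -0.0117, 0.0828]
orientation: [[0.022, -0.237, 0.971], [-0.021, 0.971, 0.238], [-1.0, -0.026, 0.016]]
wrist_force: [-2.9, 1.4, 3.4]
width: 0.0471
```

```bash
python3 go.py .564 -.0115 .15 13.5
```

```text
t 19.2 pos [ 0.5647 -0.0117  0.0828] jaw 13.76 w 0.0471 F [-2.9  1.4  3.4] j [ -8.   2. 108.  -1.  68. -22.] tilt [ 0.0219 -0.0213]
slide [-0.0672 -0.0014  0.0005] n50 1.35
twist 0.26
```

Call:
play_rows --motion '[{"claw":0.8,"slide":[-0.004,-0.0001,0],"twist":0},{"claw":0.8,"slide":[-0.006,-0.0002,0.0001],"twist":0},{"claw":0.8,"slide":[-0.008,-0.0002,0.0001],"twist":0}]'

```text
time_s: 19.5
position: [0.563, -0.0115, 0.0988]
orientation: [[0.019, -0.237, 0.971], [-0.021, 0.971, 0.238], [-1.0, -0.024, 0.013]]
wrist_force: [0.8, 0.1, -2.7]
width: 0.0469
```

```bash
python3 go.py .564 -.0115 .15 13.5
```

```text
t 19.5 pos [ 0.563  -0.0115  0.0988] jaw 13.75 w 0.0469 F [ 0.8  0.1 -2.7] j [ -8.   1. 108.  -1.  70. -22.] tilt [ 0.0186 -0.0207]
slide [-0.0511 -0.0015  0.0017] n50 1.02
twist 0.25
```

Call:
play_rows --motion '[{"claw":0.8,"slide":[-0.012,0,0.001],"twist":0},{"claw":0.8,"slide":[-0.015,0,0],"twist":0},{"claw":0.8,"slide":[-0.02,0,0],"twist":0},{"claw":0.8,"slide":[-0.02,0,0],"twist":0},{"claw":0.8,"slide":[-0.01,0,0],"twist":0}]'

```text
time_s: 20.0
position: [0.5625, -0.0096, 0.1823]
orientation: [[0.02, -0.237, 0.971], [-0.021, 0.971, 0.238], [-1.0, -0.025, 0.014]]
wrist_force: [1.4, 0.2, -1.5]
width: 0.0468
```

```bash
python3 go.py .4206 .3016 .17 7.8; python3 shot.py side s16
```

```text
t 20.0 pos [ 0.5625 -0.0096  0.1823] jaw 13.76 w 0.0468 F [ 1.4  0.2 -1.5] j [ -8.  -4. 104.  -1.  79. -22.] tilt [ 0.0198 -0.0208]
slide [ 0.003   0.3362 -0.064 ] n50 6.84
twist 5.96
```

View pics/s16.png

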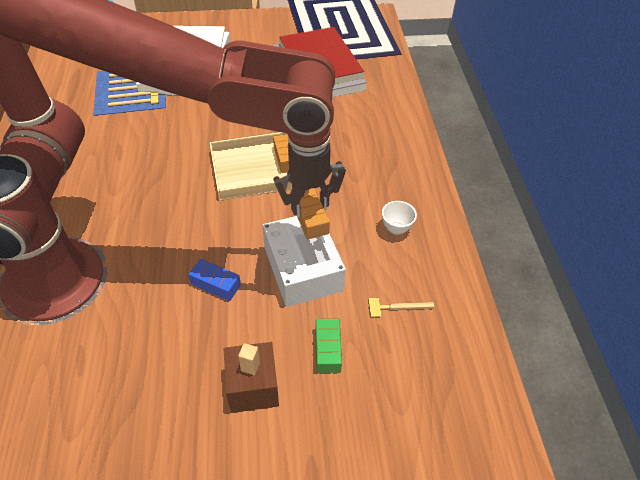

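The block is out of the mould and held level, and the pin is upright in its stand at (248,358). Next is the move to the tray.

Call:
play_rows --motion '[{"claw":0.8,"slide":[0,0.02,-0.004],"twist":0.5},{"claw":0.8,"slide":[0,0.035,-0.007],"twist":1},{"claw":0.8,"slide":[0,0.04,-0.008],"twist":1},{"claw":0.8,"slide":[0,0.04,-0.008],"twist":1},{"claw":0.8,"slide":[0,0.04,-0.008],"twist":1},{"claw":0.8,"slide":[0,0.04,-0.008],"twist":0.5},{"claw":0.8,"slide":[0,0.035,-0.007],"twist":0},{"claw":0.8,"slide":[0,0.02,-0.004],"twist":0}]'

```text
time_s: 20.85
position: [0.4575, 0.2511, 0.1765]
orientation: [[0.026, -0.14, 0.99], [-0.022, 0.99, 0.141], [-0.999, -0.026, 0.022]]
wrist_force: [-0.2, -0.5, -1.8]
width: 0.0469
```

```bash
python3 go.py .4206 .3016 .17 7.8
```

```text
t 20.85 pos [0.4575 0.2511 0.1765] jaw 8.11 w 0.0469 F [-0.2 -0.5 -1.8] j [ 22.  -9. 110.  -2.  79.  14.] tilt [ 0.0256 -0.0223]
slide [ 0.0044  0.0554 -0.0296] n50 1.26
twist 0.31
```

Call:
play_rows --motion '[{"claw":0.8,"slide":[0,0.02,-0.011],"twist":0.3},{"claw":0.8,"slide":[0,0.02,-0.011],"twist":0},{"claw":0.8,"slide":[0,0.01,-0.006],"twist":0},{"claw":0.8,"slide":[0,0.002,0],"twist":0}]'

```text
time_s: 21.25
position: [0.419, 0.3024, 0.173]
orientation: [[0.024, -0.14, 0.99], [-0.023, 0.99, 0.14], [-0.999, -0.026, 0.02]]
wrist_force: [0.4, -1.0, -2.2]
width: 0.0468
```

```bash
python3 go.py .4206 .3016 .1 7.8; python3 shot.py wrist w17;python3 shot.py top t17
```

```text
t 21.25 pos [0.419  0.3024 0.173 ] jaw 8.07 w 0.0468 F [ 0.4 -1.  -2.2] j [ 29. -10. 110.  -2.  79.  21.] tilt [ 0.0235 -0.0232]
slide [0.0731 0.0009 0.    ] n50 1.46
twist 0.27
```

View pics/w17.png

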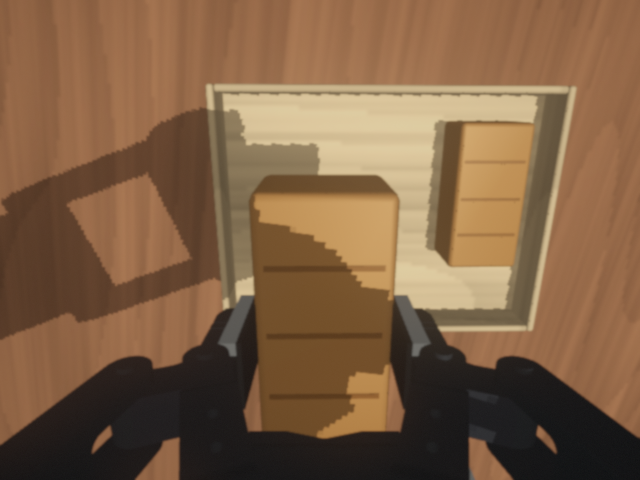

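View pics/t17.png

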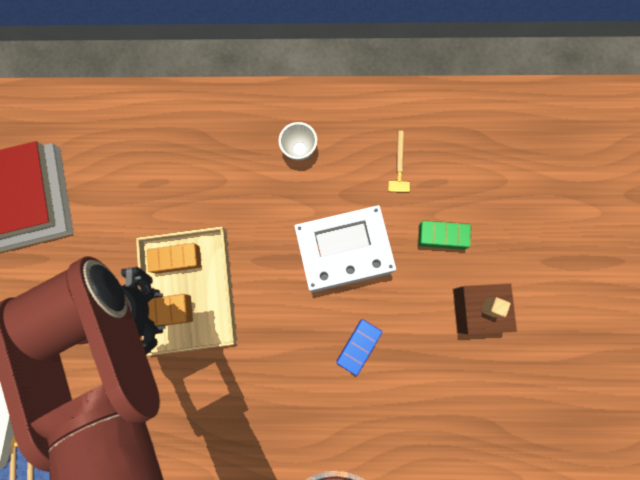

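Call:
play_rows --motion '[{"claw":0.8,"slide":[0.01,0.0003,0.0005],"twist":0},{"claw":0.8,"slide":[0.015,0.0004,0],"twist":0},{"claw":0.8,"slide":[0.015,0.0004,-0.0003],"twist":0},{"claw":0.8,"slide":[0.015,0.0004,-0.0003],"twist":0},{"claw":0.8,"slide":[0.015,0.0004,-0.0003],"twist":0},{"claw":0.8,"slide":[0.012,0.0004,-0.0003],"twist":0},{"claw":0.8,"slide":[0.008,0.0002,-0.0002],"twist":0}]'

```text
time_s: 22.05
position: [0.4236, 0.2968, 0.0747]
orientation: [[0.023, -0.131, 0.991], [-0.026, 0.991, 0.131], [-0.999, -0.028, 0.02]]
wrist_force: [-0.4, 0.4, -1.5]
width: 0.0468
```

```bash
python3 go.py .4206 .3016 .0288 7.8; python3 shot.py side s18
```

```text
t 22.05 pos [0.4236 0.2968 0.0747] jaw 7.54 w 0.0468 F [-0.4  0.4 -1.5] j [ 28.  -3. 114.  -2.  68.  21.] tilt [ 0.0235 -0.0256]
slide [ 0.0457  0.0064 -0.0033] n50 0.92
twist -0.26
```

View pics/s18.png

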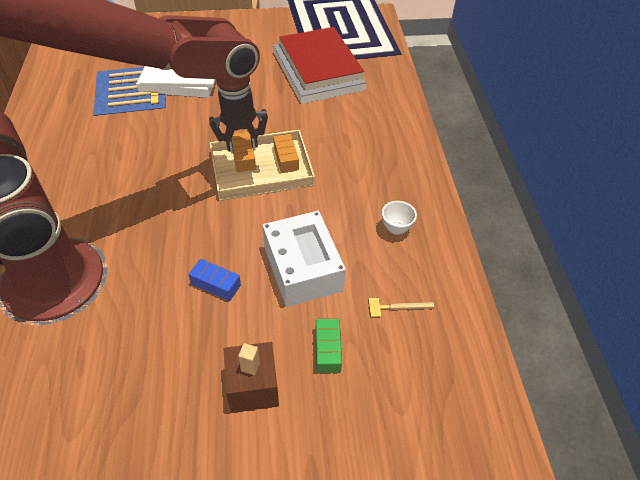

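Call:
play_rows --motion '[{"claw":0.8,"slide":[0.008,0.003,-0.002],"twist":0},{"claw":0.8,"slide":[0.01,0.002,-0.001],"twist":0},{"claw":0.8,"slide":[0.008,0,0],"twist":0},{"claw":0.8,"slide":[0.005,0,0],"twist":0}]'

```text
time_s: 22.5
position: [0.4207, 0.3008, 0.0408]
orientation: [[0.024, -0.13, 0.991], [-0.026, 0.991, 0.131], [-0.999, -0.028, 0.02]]
wrist_force: [0.1, -0.0, -2.3]
width: 0.0468
```

```bash
python3 go.py .4206 .3016 .0288 7.8
```

```text
t 22.5 pos [0.4207 0.3008 0.0408] jaw 7.53 w 0.0468 F [ 0.1 -0.  -2.3] j [ 28.  -0. 115.  -2.  65.  22.] tilt [ 0.0237 -0.0255]
slide [ 0.012   0.0011 -0.0002] n50 0.24
twist -0.27
```

Call:
play_rows --motion '[{"claw":0.8,"slide":[0.004,0.0003,-0.0001],"twist":0},{"claw":0.8,"slide":[0.003,0.0002,0],"twist":0},{"claw":0.8,"slide":[0.002,0,0],"twist":0}]'

```text
time_s: 22.8
position: [0.4208, 0.3013, 0.0309]
orientation: [[0.024, -0.131, 0.991], [-0.025, 0.991, 0.131], [-0.999, -0.028, 0.02]]
wrist_force: [0.2, 0.7, -2.4]
width: 0.0468
```

Call:
play_rows --motion '[{"claw":0.8,"slide":[0.0015,0,0],"twist":0}]'

```text
time_s: 22.9
position: [0.4211, 0.3013, 0.0295]
orientation: [[0.024, -0.131, 0.991], [-0.025, 0.991, 0.131], [-0.999, -0.028, 0.021]]
wrist_force: [-0.4, 0.7, -2.0]
width: 0.0466
```

Call:
play_rows --motion '[{"claw":0.8,"slide":[0.001,0,0],"twist":0}]'

```text
time_s: 23.0
position: [0.4212, 0.3013, 0.0288]
orientation: [[0.024, -0.131, 0.991], [-0.025, 0.991, 0.131], [-0.999, -0.028, 0.021]]
wrist_force: [-2.9, -1.5, 5.5]
width: 0.0469
```

Call:
play_rows --motion '[{"claw":0.8,"slide":[0.0012,0,0],"twist":0}]'

```text
time_s: 23.1
position: [0.4212, 0.3014, 0.0288]
orientation: [[0.023, -0.131, 0.991], [-0.026, 0.991, 0.131], [-0.999, -0.029, 0.02]]
wrist_force: [-5.3, -4.1, 10.5]
width: 0.0471
```

Call:
play_rows --motion '[{"claw":0.35,"slide":[0.0008,0,0],"twist":0},{"claw":0.25,"slide":[0.0003,0,0],"twist":0},{"claw":0.25,"slide":[0.0003,0,0],"twist":0}]' --squeeze 20

```text
time_s: 23.4
position: [0.423, 0.3022, 0.0291]
orientation: [[0.027, -0.13, 0.991], [-0.024, 0.991, 0.131], [-0.999, -0.027, 0.024]]
wrist_force: [-0.6, -0.1, -0.2]
width: 0.0642
```

```bash
python3 go.py .4206 .3016 .2 7.8; python3 shot.py wrist w19
```

```text
t 23.4 pos [0.423  0.3022 0.0291] jaw 7.54 w 0.0642 F [-0.6 -0.1 -0.2] j [ 28.   1. 115.  -2.  63.  22.] tilt [ 0.0272 -0.0238]
slide [-0.1708 -0.0049  0.0016] n50 3.42
twist -0.26
```

View pics/w19.png

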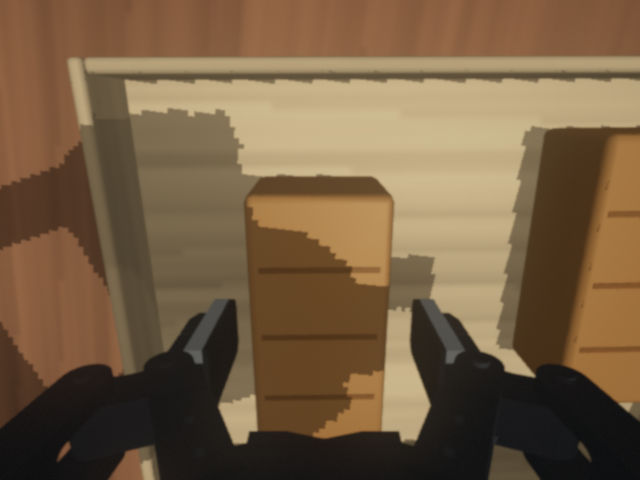

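Call:
play_rows --motion '[{"claw":0.2,"slide":[-0.005,0,0.0012],"twist":0},{"claw":0.2,"slide":[-0.01,0,0.0002],"twist":0},{"claw":0.2,"slide":[-0.015,0,0.0002],"twist":0},{"claw":0.2,"slide":[-0.02,0,0.0002],"twist":0},{"claw":0.2,"slide":[-0.03,0,0],"twist":0},{"claw":0.2,"slide":[-0.03,0,0],"twist":0},{"claw":0.2,"slide":[-0.03,0,0],"twist":0},{"claw":0.2,"slide":[-0.02,0,0],"twist":0}]'

```text
time_s: 24.25
position: [0.4188, 0.3055, 0.1961]
orientation: [[0.023, -0.13, 0.991], [-0.026, 0.991, 0.131], [-0.999, -0.029, 0.02]]
wrist_force: [-0.6, -0.3, 1.0]
width: 0.0682
```

```bash
python3 go.py .4206 .3016 .2 7.8; python3 shot.py wrist w20; python3 shot.py side s20; python3 shot.py top t20; python3 blk.py w20 .045; python3 - <<'E'
from h import *
f=np.load("side0.npz");g=np.load("s20.npz");c=imaging.calibration("side")
W=world(g["d"],c);Z=W[...,2]
m=(abs(W[...,0]-.43)<.05)&(abs(W[...,1]+.287)<.05)&(abs(Z-.145)<.006)
q=max(cv2.findContours(m.astype(np.uint8),0,1)[0],key=cv2.contourArea)[:,0]
print("pin handle",cv2.minAreaRect((ray(q,.145,c)[:,:2]*1000).astype(np.float32)),np.median(Z[m]), "was 431.1,-292.3")
b=g["p"][100:220,190:330];cv2.imwrite("pics/s20a.png",cv2.resize(b,None,fx=5,fy=5)[:,:,::-1])
d=cv2.absdiff(f["p"],g["p"]).max(2)>40
cv2.imwrite("pics/diff.png",d.astype(np.uint8)*255)
E
```

```text
t 24.25 pos [0.4188 0.3055 0.1961] jaw 7.53 w 0.0682 F [-0.6 -0.3  1. ] j [ 29. -11. 109.  -2.  81.  22.] tilt [ 0.0234 -0.0258]
slide [-0.0038 -0.0042  0.0014] n50 0.12
twist -0.27
(289, 150, 67, 131) ((420.6383972167969, 302.2386779785156), (47.576690673828125, 99.1749496459961), 7.468487739562988) 0.045451766890056436
(436, 123, 80, 135) ((527.8662109375, 334.82135009765625), (49.87803268432617, 99.35530853271484), 8.150038719177246) 0.045451766890056436
pin handle ((432.275390625, -292.0165100097656), (30.201045989990234, 28.29709243774414), 68.02774810791016) 0.14365073005475187 was 431.1,-292.3
```

View pics/s20.png

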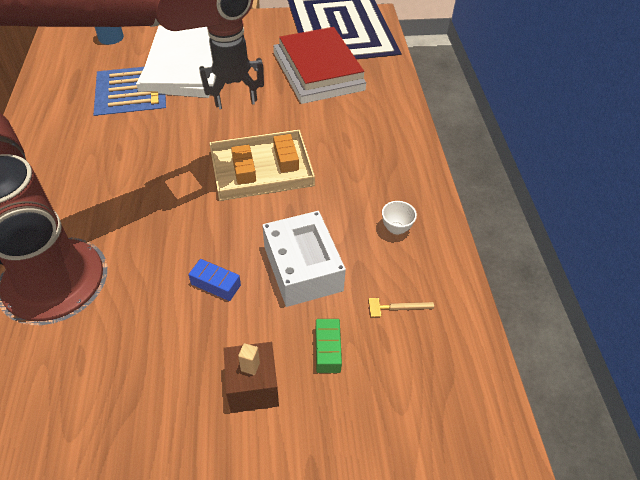

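View pics/s20a.png

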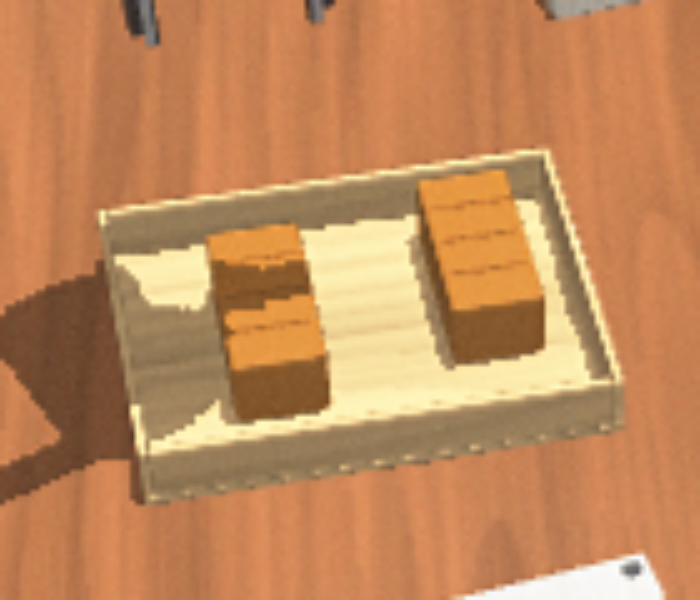

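View pics/diff.png

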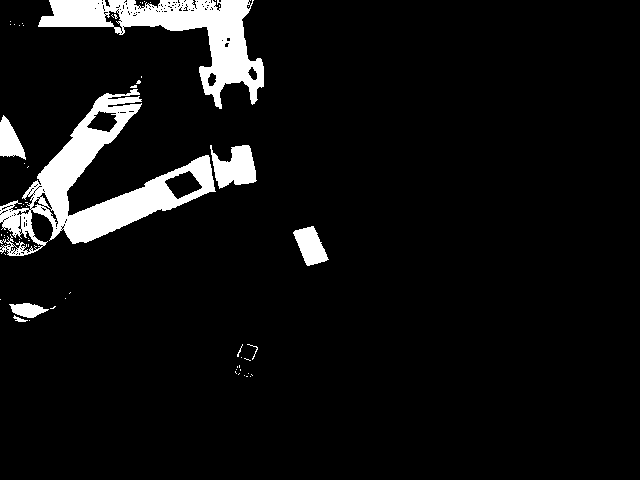

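Everything checks out. The pin's handle top is at 143.7 mm (143.6 at the start), the block is flat with its top at 45 mm, and only the block, the pin (about 1 mm) and the arm differ from the first picture.

```bash
python3 -c "
from plant import r
r.hand_in()"
```

```text
the job is handed in; nothing more can be done
```

The job is done and handed in at about 24 s of the 67 s allowed.

- **Ejector:** I tried the right hole first, and it held the catch. The pin met the disc where expected, and the disc gave at about 7 N. It tripped near 10 mm and I stopped at about 13.5 mm, with at most 8 N of upward force. The wax block popped up. I did not need to touch the other two holes.
- **Pin:** It is back in its stand and was seated until the shoulder met the top (contact about 11 N). After release the handle's top read 143.7 mm, against 143.6 mm at the start. It sits about 1 mm sideways from where it was, within the hole's play.
- **Block:** It was lifted out and lowered to contact on the tray floor before the fingers opened. Its top reads 45 mm, which means flat on the floor. Its centre is about 1 mm from the planned spot and it lies along the tray's y, the same way up.
- **Everything else:** A before-and-after difference image from the side camera showed no change in the old block, bowl or knife. The gripper is clear above the tray.

- **What was off:** The tool drifted to a tilt of 1 to 2 degrees during the moves, which I could not correct with the commands available. The side camera also read positions 2 to 3 mm away from the other two cameras. I aimed the pin into the hole and the stand with the wrist camera instead.

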